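# Fill the gap on the slat panel with the bin that fits

## Task

There is one gap left beside the bins hanging on the slat panel. Of the two empty bins standing on the bench, hang the wider one in it if the gap takes it, otherwise the narrower one: hook it into the same groove as its neighbours, swing it down and press it gently home until the catch under it snaps up and it hangs level, then let go. Leave the other bin and the small things on the bench where they are.

Things in the scene. Friction and masses are not known exactly. Their poses are not given: they have to be found in the camera images.
- panel: Bench-top slat panel, bare aluminium between two white side cheeks, 276 mm high, fixed. Origin: on its flat front face, mid-width, at bench level; x into the panel (away from the robot), y to the left, z up. Cheeks 6 mm thick, standing 30 mm out from the face. The bins hang in the upper groove; a hung bin's underside is at z 115, and it may sag 2 degrees nose-down.
- groove (a point): On the panel's front face, mid-width, at the floor edge of the upper groove (panel z 200). The groove runs the full width. From here, in the panel's axes: mouth z 0 to 20; above it an overhanging lip 4 mm thick (x 0 to 4); behind that the cavity goes back to x 25 and up to z 35. A lower, unused groove has its mouth 104 to 124 mm below.
- gap_end (a point): Left end of the gap: inner face of the panel's left cheek (panel y +181), at the front face and groove floor. The gap runs from here to the left side of whichever hung bin is the left one: about 94 or 124 mm. No bin fits between or to the right of the hung bins.
- catch (a joint): Sprung steel catch on the panel's face under the gap: how far its 40 mm wide tongue is pressed down, 0 (up) to 0.010 m; spring 1.4 N plus 0.35 N/mm. It moves straight down. A bin swinging down meets its ramp with the rear rib; its weight is not enough: press it down and in, 5 to 15 N, till the tongue snaps up before the rib (back to 0). A bin not held down rides up on it instead.
- catch_tooth (a point): Top of the catch's tooth at its rear, mid-width (panel x -15, y +128, z 122 with the tongue up). The tooth drops straight on its panel side; its ramp falls toward the robot, 9 mm over 20 mm. The rib of a hung bin, z 115 to 125, sits behind it, 2 mm from the tooth. Axes as the panel's.
- hung_wide: Filled bin 140 mm wide (two specimen cups in it), already hung in the upper groove, fixed. Same profile and origin as the spare bins: back face, mid-width, underside. It and the narrow hung bin may swap places.
- hung_narrow: Filled bin 80 mm wide (a strip canister in it), already hung in the upper groove, fixed. Same profile and origin as the spare bins: back face, mid-width, underside.
- spare_wide: Wider empty grey bin, 110 mm wide, 0.15 to 0.27 kg, standing loose on the bench. Origin: on its flat back face, mid-width, underside; x out of the back (into the panel when hung), y to the left, z up. Open-topped, 90 mm high, 118 mm deep (x -118 to 0), on two cross ribs 10 mm high as feet; the rear rib spans x -13 to -8. Its hopper front leans out 35 degrees: inner face from x -69, z 11 up to the rim at x -110, z 70.
- spare_wide_grip (a point): Mid-width, mid-thickness of the wide bin's moulded grip, on its sloping front 16 mm down the slope from the rim (bin x -105, z 55). The grip is 52 mm wide, 48 mm down the slope, 9 mm through; pinch it across, one finger inside the bin and one outside, fingers running down the slope (35 degrees from the bin's z). Axes as the bin's.
- spare_wide_hook (a point): Underside of the hook's web at the back face (bin x 0, z 85); rests on the groove floor when hung. Web: 5 mm thick, back to x 11. At its end a lip turns up: x 7 to 11, z 0 to 29 from here; width 12 mm less than the bin. Taller than the groove's mouth: it enters only nose-up, about 36 degrees, then moves in as the bin swings down; about 2 mm to spare. Axes as the bin's.
- spare_narrow: Narrower empty grey bin, 80 mm wide, 0.12 to 0.21 kg, standing loose on the bench. Otherwise the same shape, sizes and origin as the wider one.
- spare_narrow_grip (a point): The same point of the narrow bin's grip (bin x -105, z 55): same grip, same sizes.
- spare_narrow_hook (a point): The same point of the narrow bin's hook (bin x 0, z 85): same hook profile.
- timer: Small white lab timer lying on the bench, 62x66x18 mm, loose; to be left alone. Origin: centre of its underside.
- petri: Closed petri dish, 90 mm across and 14 mm high, loose on the bench; to be left alone. Origin: centre of its underside.
- scissors: Scissors with blue handles lying on the bench, 87x199x9 mm, loose; to be left alone. Origin: centre of their underside.

How it is judged:
By the outcome, as a careful person would: the job done as asked, in the order asked, and still so for the second after the job is handed in, with the robot touching nothing.
It also fails if it takes over 48 s, if anything falls off the work surface, if the arm or the gripper's body presses on something with over 40 N, if the wrist force passes 120 N, or if a joint passes its speed limit or range.

## Robot

A 7-joint arm with a two-finger parallel gripper is mounted at the origin on a cart in front of the work surface, level with it; the furniture and walls round the work are solid. World frame = base frame: x ahead of the robot, y to its left, z up, the work surface at z = 0. Lengths are in m, angles in rad, forces in N, time in s.
With the tool pointing down it reaches from about 0.425 to 0.925 m from the base axis. Payload 6.8 kg.
Tool frame: the origin (TCP) lies on the mounting face of the last link; the fingertips stand 173 mm ahead of it and the grasp point (between the pads) lies 155 mm ahead of it (grip_point_offset is the distance from the TCP to the grasp point, in m); x points along the fingers, z is the direction in which the jaws open and shut, and the axes are right-handed (so a half turn about x gives the same grasp; the last joint's range is limited). The gripper opens to 85 mm and grips with 20 to 120 N. Pads are 22 mm wide; open, the fingers measure 114 mm over their backs; the gripper's body (76 mm by 85 mm) begins 54 mm behind the grasp point. The pads swing forward as they close: fully open they stand 13 mm farther back than shut.
Start: joints at [1.198, 0.477, 0.022, 1.555, -0.011, 1.109, -0.083], TCP at [0.177, -0.651, 0.405] pointing down, gripper open.
Joint ranges: [-2.96, 2.96], [-0.34, 2.1], [-1.41, 1.46], [0.24, 2.44], [-1.37, 4.51], [0.17, 1.92], [-2.96, 2.96]. Speed limits (rad/s): [2.39, 2.39, 3.14, 3.14, 3.14, 3.14, 3.14].

## Interface

Orientations are given as a rotation vector (axis times angle).
In Python, from bench import * gives the robot as it stands. The module is installed in compiled form; this text tells all that it offers.
- The arm moves only by the tool servo_tool, never from a script. Its argument "motion" is a list of rows, each a list of 5 numbers: the shift along the tool's x, y, z in m, then the turn about the tool's x in degrees, then the gripper command: -1 is fully open, 1 is shut, values between are in proportion. In form: [[dx, dy, dz, turn, fingers], ...]. A call has 1 to 8 rows; each row is the pose to reach, as a shift and turn from the pose measured when the call began, along the tool's axes at that moment; what a row does not reach only later rows make up. A row lasts 1/10 s, in which the tool goes at most 50 mm and 8.59 degrees, less where a joint would pass 70% of its speed; a pose out of reach is approached as far as the arm can. A call with a gripper value outside its range is refused whole. The fingers move at their own pace and stop on an object; "force" is the grip in N (left out, the last holds). Time passes only in rows, so rows that repeat a pose let the fingers close. It gives the time, the measured TCP pose, the force and the opening at its end, in the units of the state.
- get_obs(): the state, without advancing time (a new reading comes with each control period).
- grab_frame(name): name is "side" or "top"; returns the picture (420x560x3 uint8, red, green, blue); there is no depth.
- camera_params(name): a dict with "mtx" (3x3 intrinsics, pixels), "world_to_cam" (4x4, takes a point from world to camera coordinates). Camera axes: x right, y down, z forward; pixel columns grow to the right and rows downward; lengths in m; the calibration is good to about 2 mm. A picture is of the moment at which its call begins. camera_params takes no time and is no camera call.
- hand_in(): hands the job in, once; it reports no verdict.
The state is a dict: "clock": time; "joints": joint angles; "qvel": joint speeds; "tau": joint torques, N m; "tcp_pos": TCP position; "orientation": TCP orientation; "contact_force": force on the tool from outside, world axes, zero at the start; "moment": the same for the moment, N m; "grip_width": finger opening in m.
Only numpy, scipy, OpenCV 4.12 (cv2) and the standard library are available. Lean on these libraries where they do the work, as an engineer would, in place of code of your own. Each camera call takes 0.05 s, during which the arm holds its last target. There are 200 camera calls.

## Working session

There is one attempt and no reset: what is moved stays moved. The work goes in short steps, Python scripts to look and compute and a tool call to move; the robot and the scene stay as the last step left them, time stands still between calls to the robot, and variables do not carry over. Pictures are saved under pics/ and viewed, about 8 in all and at most 12, crops included, and the job is handed in when it is done.

Besides the shell and the picture viewer there is one more tool, called after ">>>" as name(argument=value, ...), one argument or row to a line, values as JSON. servo_tool: Moves the arm, as the interface text tells. Its arguments: {"type":"object","properties":{"motion":{"type":"array","items":{"type":"array","items":{"type":"number"}}},"force":{"type":"number"}},"required":["motion"]}

```bash
mkdir -p pics
python3 - <<'E'
from bench import *
import cv2
for n in("side","top"):
    cv2.imwrite(f"pics/{n}0.png",grab_frame(n)[:,:,::-1]); p=camera_params(n); print(n,p["mtx"].tolist(),p["world_to_cam"].round(4).tolist())
o=get_obs();print({k:(v if isinstance(v,float) else [round(float(x),4) for x in v] if hasattr(v,'__len__') else v) for k,v in o.items()})
E
```

```text
side [[438.4102292339479, 0.0, 286.9202838924446], [0.0, 438.4102292339479, 210.84765710803], [0.0, 0.0, 1.0]] [[0.6129, -0.7902, 0.0035, -0.2549], [-0.7014, -0.5461, -0.458, 0.5552], [0.3638, 0.2782, -0.889, 1.1509], [0.0, 0.0, 0.0, 1.0]]
top [[512.6309851016533, 0.0, 289.4853963785306], [0.0, 512.6309851016533, 210.34806073028005], [0.0, 0.0, 1.0]] [[-0.0141, -0.9999, -0.0066, 0.1465], [-0.9829, 0.0151, -0.1837, 0.5926], [0.1837, 0.0039, -0.983, 1.5284], [0.0, 0.0, 0.0, 1.0]]
{'clock': 0.1, 'joints': [1.1979, 0.4777, 0.0224, 1.5563, -0.0115, 1.1093, -0.0831], 'qvel': [-0.0019, -0.0018, -0.0003, -0.0023, -0.0019, -0.0004, -0.0012], 'tau': [0.0039, -59.7764, 1.6134, -28.1958, 0.0128, 0.005, 0.0], 'tcp_pos': [0.1766, -0.6512, 0.4038], 'orientation': [1.0129, 1.3243, -1.0114], 'contact_force': [-0.2519, 0.2952, 0.0414], 'moment': [-0.0077, 0.0286, -0.0261], 'grip_width': 0.0851999108588226}
```

View pics/side0.png

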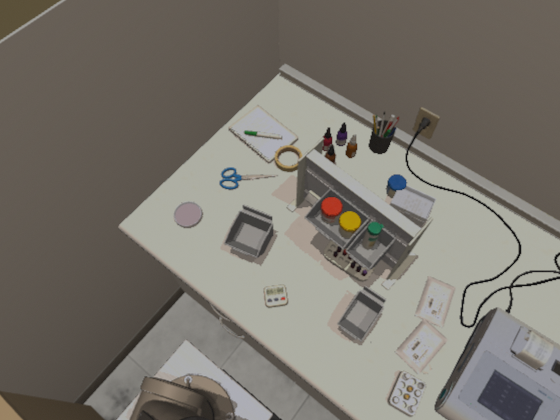

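View pics/top0.png

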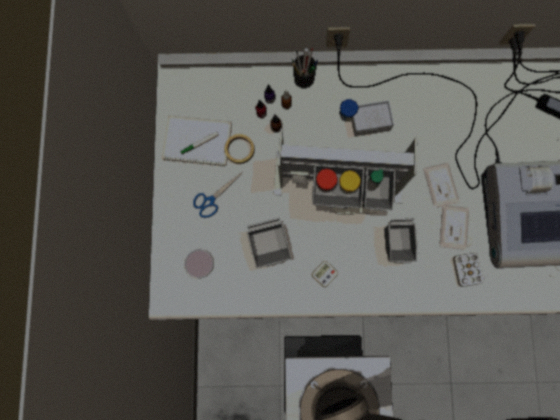

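The side view shows the panel at about (300-415, 160-260), with a gap on its left end next to the red/yellow-cup bin. The wide spare is near (250,233) and the narrow one near (362,315). In the top view the spares are at (268,243) and (401,241). I'll enlarge both views to measure.

Run:
```python
from bench import *
import cv2,numpy as np
from scipy.spatial.transform import Rotation as R
print(R.from_rotvec(get_obs()["orientation"]).as_matrix().round(3))
def grid(im,x0,y0,w,h,s,f):
    c=cv2.resize(im[y0:y0+h,x0:x0+w],None,fx=s,fy=s,interpolation=cv2.INTER_CUBIC)
    c=cv2.convertScaleAbs(c,alpha=1.4,beta=15)
    for i in range(0,w,10):
        cv2.line(c,(i*s,0),(i*s,4 if i%20 else 10),(0,255,255),1)
        if i%20==0: cv2.putText(c,str(x0+i),(i*s,22),0,.35,(0,0,255),1)
    for i in range(0,h,10):
        cv2.line(c,(0,i*s),(4 if i%20 else 10,i*s),(0,255,255),1)
        if i%20==0: cv2.putText(c,str(y0+i),(12,i*s+4),0,.35,(0,0,255),1)
    cv2.imwrite(f,c)
grid(cv2.imread("pics/side0.png"),220,150,200,150,4,"pics/s1.png")
grid(cv2.imread("pics/top0.png"),235,135,190,140,4,"pics/t1.png")
```

```text
[[-0.001  0.965  0.262]
 [ 0.002  0.262 -0.965]
 [-1.    -0.    -0.002]]
```

View pics/s1.png

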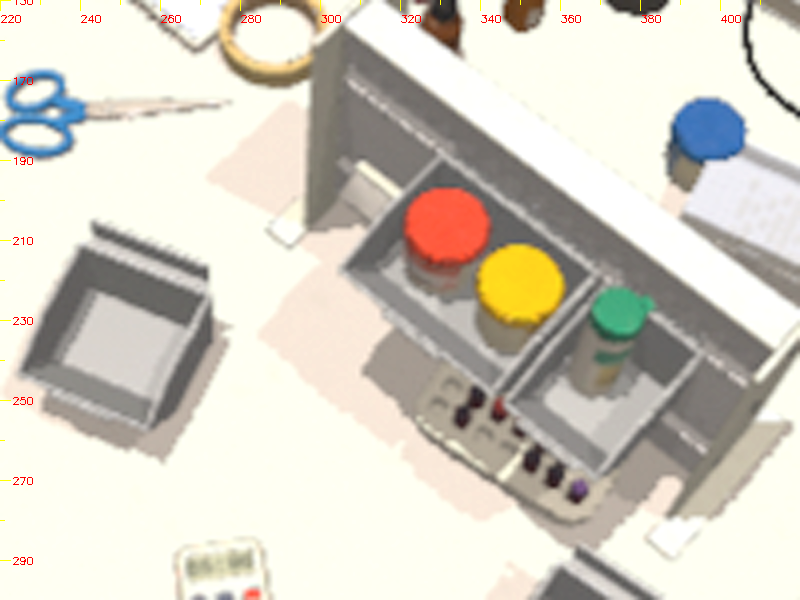

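View pics/t1.png

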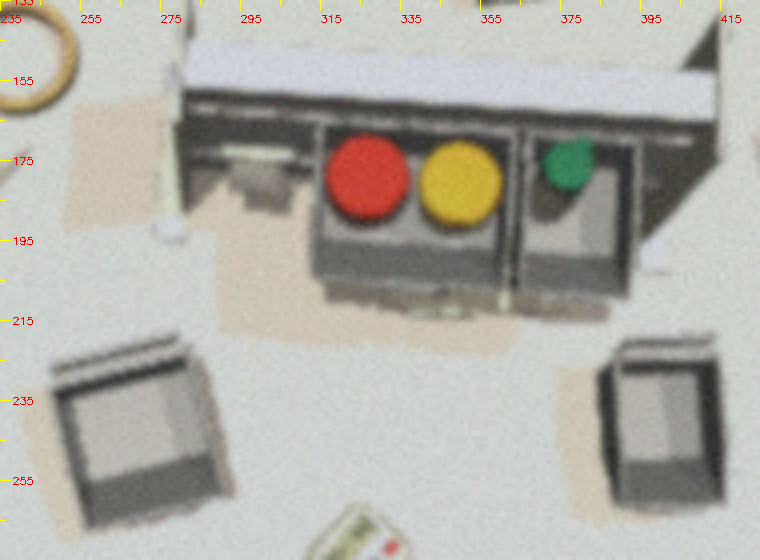

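Hung wide is on the left, with its rim corners in the side view at about (328,188), (304,217) and (346,247). Next I fit the panel pose for each gap hypothesis, and the spare poses.

```bash
cat > h.py <<'E'
from bench import *
import numpy as np, cv2
from scipy.optimize import least_squares
from scipy.spatial.transform import Rotation as R
CP={n:camera_params(n) for n in("side","top")}
def proj(n,P):
    P=np.atleast_2d(P);T=CP[n]["world_to_cam"];c=P@T[:3,:3].T+T[:3,3];q=c@CP[n]["mtx"].T
    return q[:,:2]/q[:,2:]
def place(p,L,z0=0):
    c,s=np.cos(p[2]),np.sin(p[2]);L=np.atleast_2d(L)
    return np.c_[p[0]+c*L[:,0]-s*L[:,1],p[1]+s*L[:,0]+c*L[:,1],L[:,2]+z0]
def fit(obs,p0):
    """obs: list of (cam, local point mm, pixel)"""
    def r(p): return np.concatenate([proj(n,place(p,np.array(l)/1000.))[0]-np.array(u) for n,l,u in obs])
    s=least_squares(r,p0,loss="soft_l1",f_scale=1.5)
    return s.x, r(s.x).reshape(-1,2)
E
python3 - <<'E'
from h import *
for gap in(94,124):
    yl=181-gap; yr=yl-140
    o=[("side",(-0,yl,205),(328,188)),("side",(-118,yl,185),(304,217)),("side",(-118,yr,185),(345.5,247)),("side",(0,yr,205),(369,218.5)),
       ("top",(0,yl,205),(314.5,166)),("top",(-118,yl,185),(313,204)),("top",(-118,yr,185),(361,207)),
       ("side",(-30,187,0),(296.5,206)),("side",(-30,-187,0),(387,280)),("side",(-118,yr-82,185),(370,268)),("top",(-118,yr-82,185),(392,209))]
    p,r=fit(o,[.75,-.05,0]);print(gap,p.round(4),np.abs(r).mean());print(r.round(1).tolist())
w=55
o=[("side",(9,w-6,114),(243.2,205.7)),("side",(9,6-w,114),(272,217)),("side",(0,w,90),(240.5,211.8)),("side",(0,-w,90),(272.5,224)),("side",(-118,w,70),(225.5,243)),("side",(-118,-w,70),(258,256)),
("top",(9,w-6,114),(248,227)),("top",(9,6-w,114),(280,219)),("top",(-118,w,70),(257,267.5)),("top",(-118,-w,70),(290,257.5))]
p,r=fit(o,[.5,.15,0]);print("wide",p.round(4),r.round(1).tolist())
w=40
o=[("top",(9,w-6,114),(390,221)),("top",(9,6-w,114),(413,219.5)),("top",(-118,w,70),(389.5,262.5)),("top",(-118,-w,70),(415.5,260)),("side",(9,w-6,114),(365,288)),("side",(9,6-w,114),(384.5,299))]
p,r=fit(o,[.5,-.15,0]);print("narrow",p.round(4),r.round(1).tolist())
E
```

```text
94 [ 0.6972 -0.0219 -0.0629] 1.2676685108528574
[[3.1, -0.8], [-0.1, 1.3], [-1.9, 2.3], [2.0, -2.0], [-0.2, -3.1], [-0.7, 1.0], [0.7, 0.3], [-0.6, 1.2], [2.0, -0.6], [-1.8, 0.5], [-1.3, -0.3]]
124 [ 0.6985  0.0062 -0.0562] 2.1033891275367025
[[3.4, -0.3], [0.4, 2.0], [-1.1, 2.8], [2.6, -1.6], [0.4, -2.8], [0.2, 1.3], [1.6, 0.3], [-7.3, -3.4], [-5.3, -6.6], [-0.9, 0.9], [-0.4, -0.5]]
wide [0.5424 0.2129 0.2477] [[-0.0, -1.0], [0.8, -0.6], [0.3, -1.8], [1.1, -0.9], [-1.8, 2.4], [-0.9, 3.3], [-0.6, -1.2], [-0.6, -1.7], [0.1, 1.5], [2.5, 2.0]]
narrow [ 0.5435 -0.1951  0.0368] [[0.5, -1.4], [0.4, -1.0], [-0.1, 1.4], [0.5, 2.5], [-1.5, -2.9], [0.5, 0.3]]
```

The cheeks only agree with a 94 mm gap (residual 1.3 px against 2.1 px, with 7 px misses on the cheeks for 124 mm). So the narrow bin is the one to hang. I'll check with overlays after refitting with the rim at x -112.

```bash
cat > ov.py <<'E'
from h import *
def overlay(f,n,x0,y0,w,h,s,lines,out):
    im=cv2.imread(f)[y0:y0+h,x0:x0+w]; c=cv2.convertScaleAbs(cv2.resize(im,None,fx=s,fy=s,interpolation=cv2.INTER_CUBIC),alpha=1.5,beta=20)
    for P,col in lines:
        q=((proj(n,P)-[x0,y0]+.5)*s*16).astype(int); cv2.polylines(c,[q.astype(np.int32)],False,col,1,cv2.LINE_AA,4)
    for i in range(0,w,20): cv2.putText(c,str(x0+i),(i*s,12),0,.35,(0,0,255),1);cv2.line(c,(i*s,0),(i*s,4),(0,0,255))
    for i in range(0,h,20): cv2.putText(c,str(y0+i),(0,i*s+4),0,.35,(0,0,255),1)
    return c
def binlines(p,w,z0=0,yc=0,col=(0,255,0)):
    w=w/2;L=[[(-112,w,70),(0,w,90),(0,-w,90),(-112,-w,70),(-112,w,70)],[(9,w-6,114),(9,6-w,114)],[(0,w,0),(0,-w,0)],[(-105,26,55),(-105,-26,55)]]
    return [(place(p,np.array(l)/1000.+[0,yc/1000,z0]),col) for l in L]
E
python3 - <<'E'
from ov import *
w=40
o=[("top",(9,w-6,114),(390,221)),("top",(9,6-w,114),(413,219.5)),("top",(-112,w,70),(389.5,262.5)),("top",(-112,-w,70),(415.5,260)),("side",(9,w-6,114),(365,288)),("side",(9,6-w,114),(384.5,299))]
pn,r=fit(o,[.5,-.15,0]);print("narrow",pn.round(4),r.round(1).tolist())
yl=87;yr=-53
o=[("side",(-112,yl,185),(304,217)),("side",(-112,yr,185),(345.5,247)),
("top",(-112,yl,185),(313,204)),("top",(-112,yr,185),(361,207)),
("side",(-30,187,0),(296.5,206)),("side",(-30,-187,0),(387,280)),("side",(-112,yr-82,185),(370,268)),("top",(-112,yr-82,185),(392,209))]
pp,r=fit(o,[.7,-.02,-.06]);print("panel",pp.round(4),r.round(1).tolist())
A=lambda *l:(place(pp,np.array(l)/1000.),(255,0,255))
L=binlines(pn,80)+binlines(pp,140,.115,17)+[A((0,181,200),(0,-181,200)),A((0,181,220),(0,-181,220)),A((0,187,0),(-30,187,0),(-30,187,276)),A((-30,-187,276),(-30,-187,0),(0,-187,0)),A((-15,148,122),(-15,108,122))]
a=overlay("pics/side0.png","side",285,145,130,195,3,L,0)
b=overlay("pics/top0.png","top",270,140,155,130,3,L,0)
h=max(a.shape[0],b.shape[0]);C=np.zeros((h,a.shape[1]+b.shape[1],3),np.uint8);C[:a.shape[0],:a.shape[1]]=a;C[:b.shape[0],a.shape[1]:]=b
cv2.imwrite("pics/ov1.png",C[:, :]);print(C.shape)
E
```

```text
narrow [ 0.5416 -0.195   0.0448] [[0.4, -0.7], [0.4, -0.5], [0.0, 0.1], [0.6, 1.0], [-2.0, -2.4], [0.1, 0.7]]
panel [ 0.6948 -0.023  -0.0738] [[0.9, 0.2], [-1.2, 1.4], [-0.6, -0.6], [0.7, -0.8], [-0.4, 1.4], [1.4, 0.6], [-1.3, -0.2], [-1.3, -1.1]]
(585, 855, 3)
```

View pics/ov1.png

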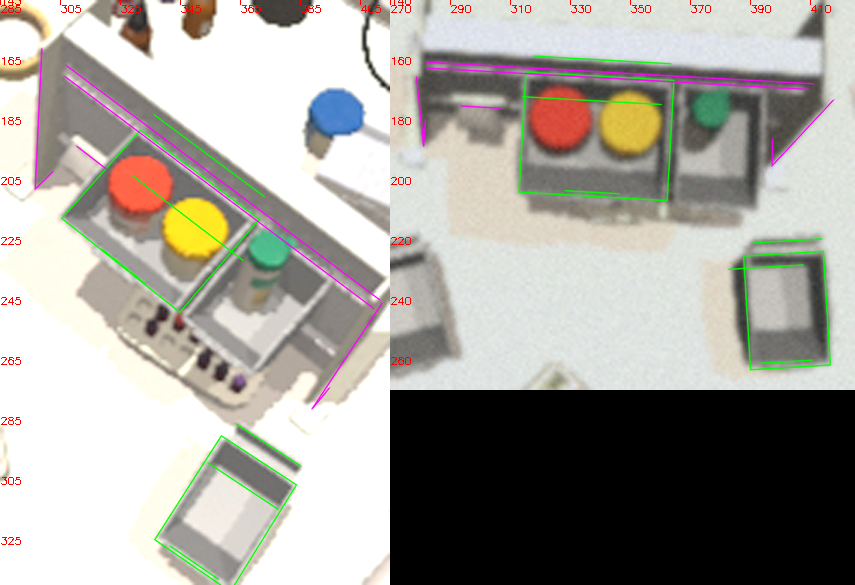

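The overlay agrees with the panel, the hung bins and the narrow spare to about 1 px. Next I refine the panel yaw and depth numerically from the groove line, then compute the grasp.

Run:
```python
from h import *
pp=np.array([.6948,-.023,-.0738]);
for n in("side","top"):
    im=cv2.cvtColor(cv2.imread(f"pics/{n}0.png"),cv2.COLOR_BGR2GRAY).astype(np.float32)
    for y in(165,130,100,60,20,-20,-60,-100,-150,-170):
        z=np.arange(150,285,5); P=place(pp,np.c_[0*z,0*z+y,z]/1000.);q=proj(n,P).astype(np.float32)
        v=cv2.remap(im,q[:,:1],q[:,1:],cv2.INTER_LINEAR)[:,0]
        print(n,y,v.astype(int).tolist())
```

```text
side 165 [76, 76, 76, 77, 77, 77, 76, 75, 76, 86, 114, 129, 103, 96, 87, 76, 70, 68, 70, 70, 69, 68, 79, 118, 158, 171, 172]
side 130 [76, 76, 76, 76, 77, 76, 76, 76, 78, 89, 109, 108, 101, 97, 85, 73, 69, 70, 70, 69, 69, 69, 82, 125, 163, 173, 172]
side 100 [64, 76, 92, 102, 100, 92, 82, 75, 75, 86, 112, 122, 103, 96, 85, 74, 69, 67, 68, 69, 69, 69, 86, 132, 168, 172, 173]
side 60 [88, 88, 88, 89, 87, 77, 65, 60, 67, 91, 109, 106, 89, 73, 69, 69, 68, 68, 68, 68, 68, 68, 92, 141, 169, 173, 172]
side 20 [101, 61, 61, 60, 60, 60, 60, 60, 78, 108, 123, 114, 90, 73, 69, 69, 69, 68, 68, 69, 68, 69, 92, 147, 172, 173, 174]
side -20 [137, 132, 119, 97, 80, 63, 61, 62, 78, 112, 123, 97, 79, 73, 71, 70, 71, 71, 69, 68, 68, 71, 101, 151, 173, 173, 173]
side -60 [90, 88, 86, 86, 85, 86, 89, 91, 94, 107, 112, 102, 96, 91, 81, 72, 72, 71, 69, 69, 69, 74, 108, 158, 172, 172, 172]
side -100 [57, 59, 60, 60, 61, 61, 61, 62, 89, 119, 121, 98, 77, 70, 71, 72, 73, 73, 69, 68, 68, 75, 113, 163, 172, 172, 172]
side -150 [76, 76, 76, 76, 76, 76, 76, 78, 96, 125, 127, 106, 95, 86, 73, 68, 69, 70, 69, 69, 6
[... 686 characters left out ...]
70, 75, 75, 71, 64, 56, 47, 41, 39, 42, 51, 64, 82, 99, 116, 128, 132, 136, 136]
top -20 [76, 63, 52, 43, 41, 47, 55, 65, 75, 78, 82, 73, 64, 56, 49, 41, 35, 39, 45, 62, 84, 102, 119, 128, 136, 136, 137]
top -60 [64, 61, 60, 57, 52, 48, 51, 54, 57, 61, 62, 59, 55, 48, 43, 42, 41, 45, 52, 67, 85, 104, 120, 129, 135, 137, 137]
top -100 [58, 58, 58, 59, 61, 63, 65, 69, 71, 72, 67, 63, 56, 47, 41, 37, 38, 43, 54, 71, 90, 110, 124, 131, 134, 135, 136]
top -150 [69, 66, 61, 55, 49, 48, 51, 53, 57, 60, 56, 55, 52, 48, 43, 40, 42, 49, 63, 82, 101, 118, 127, 132, 136, 136, 136]
top -170 [40, 40, 44, 45, 50, 57, 68, 82, 90, 87, 82, 70, 58, 50, 42, 40, 41, 53, 68, 85, 104, 118, 131, 136, 136, 136, 134]
```

Run:
```python
from h import *
p0=np.array([.6948,-.023,-.0738]); yl=87;yr=-53
Y=np.array([165,130,60,20,-20,-100,-150,-170.])
data=[("side",200,np.interp(Y,[-170,-100,60,165],[193,193.5,196,199.5])),("top",200,np.interp(Y,[-170,165],[181,191])),
("side",276,np.interp(Y,[-170,165],[258.5,265])),("top",276,np.interp(Y,[-170,165],[246,257.5]))]
pts=[("side",(-112,yl,185),(304,217)),("side",(-112,yr,185),(345.5,247)),("top",(-112,yl,185),(313,204)),("top",(-112,yr,185),(361,207)),
("side",(-30,187,0),(296.5,206)),("side",(-30,-187,0),(387,280)),("side",(-112,yr-82,185),(370,268)),("top",(-112,yr-82,185),(392,209))]
def res(s):
    p=s[:3];out=[]
    for n,l,u in pts: out+=list((proj(n,place(p,np.array(l)/1e3))[0]-u)*.5)
    for n,z,zm in data:
        x=s[3] if z==276 else 0
        obs=proj(n,place(p0,np.c_[0*Y,Y,zm]/1e3))
        A=proj(n,place(p,np.array([[x*1000,200,z],[x*1000,-200,z]])/1e3));d=(A[1]-A[0])/np.linalg.norm(A[1]-A[0]);nn=np.array([-d[1],d[0]])
        out+=list((obs-A[0])@nn)
    return np.array(out)
s=least_squares(res,np.r_[p0,0]);print(s.x.round(4));r=s.fun;print(r[:16].round(1).tolist());print(r[16:].reshape(4,-1).round(1).tolist())
```

```text
[ 0.692  -0.0236 -0.0825 -0.0047]
[0.2, 0.3, -1.0, 1.1, -0.4, 0.0, 0.3, 0.2, -0.3, 0.9, 0.4, 0.9, -1.1, 0.4, -0.7, 0.1]
[[-0.3, -0.2, -0.1, -0.1, -0.1, -0.1, -0.2, -0.2], [0.4, 0.4, 0.4, 0.4, 0.4, 0.4, 0.4, 0.4], [-0.0, 0.0, 0.1, 0.1, 0.1, 0.2, 0.2, 0.2], [-0.2, -0.2, -0.1, -0.1, -0.1, -0.0, -0.0, -0.0]]
```

>>> servo_tool(
  motion=[
    [0,0.05,-0.05,-8,-1],
    [0,0.09,-0.09,-16,-1],
    [0,0.13,-0.13,-24,-1],
    [0,0.17,-0.17,-32,-1],
    [0,0.21,-0.21,-40,-1],
    [0,0.25,-0.25,-48,-1],
    [0,0.29,-0.29,-56,-1],
    [0,0.33,-0.33,-64,-1],
  ],
  force=20,
)

```text
clock: 0.9
tcp_pos: [0.3759, -0.3024, 0.4042]
orientation: [0.145, 1.567, -0.143]
contact_force: [0.9, -0.8, -0.1]
grip_width: 0.0855
```

```bash
cat > st.py <<'E'
from h import *
import sys
def delta(tx,ty,tz,yaw):
    "grasp-point goal (m) & jaw-axis yaw (rad) -> tool shift, turn"
    o=get_obs();M=R.from_rotvec(o["orientation"]).as_matrix();g=np.array(o["tcp_pos"])+.155*M[:,0]
    t=-np.degrees(yaw-np.arctan2(M[1,2],M[0,2])); t=(t+180)%360-180
    print("clock",round(o["clock"],2),"grasp",g.round(4),"x",M[:,0].round(3),"jaw",M[:,2].round(3),"w",round(o["grip_width"],4),"F",np.round(o["contact_force"],1),"j",np.round(o["joints"],2))
    print("shift",(M.T@(np.array([tx,ty,tz])-g)).round(4),"turn",round(t,2))
if __name__=="__main__": delta(*map(float,sys.argv[1:5]))
E
python3 st.py .4367 -.1997 .16 .0448
```

```text
clock 0.9 grasp [ 0.3757 -0.3022  0.2492] x [-0.001  0.001 -1.   ] jaw [ 0.983 -0.182 -0.001] w 0.0855 F [ 0.9 -0.8 -0.1] j [ 0.88  0.18 -0.37  1.98  0.08  0.99  0.29]
shift [0.0893 0.1118 0.0413] turn -13.08
```

>>> servo_tool(
  motion=[
    [0,0.04,0.02,-7,-1],
    [0,0.08,0.03,-13,-1],
    [0.02,0.112,0.041,-13.1,-1],
    [0.05,0.112,0.041,-13.1,-1],
    [0.089,0.112,0.041,-13.1,-1],
    [0.089,0.112,0.041,-13.1,-1],
    [0.089,0.112,0.041,-13.1,-1],
  ],
)

```text
clock: 1.6
tcp_pos: [0.4365, -0.1997, 0.3154]
orientation: [-0.034, 1.573, 0.037]
contact_force: [0.6, 0.2, -0.3]
grip_width: 0.0855
```

Run:
```python
from ov import *
from st import delta
for n in("side","top"): cv2.imwrite(f"pics/{n}1.png",grab_frame(n)[:,:,::-1])
delta(.4367,-.1997,.055,.0448)
pn=np.array([.5416,-.195,.0448]);o=get_obs();M=R.from_rotvec(o["orientation"]).as_matrix();g=o["tcp_pos"]+.155*M[:,0]
L=binlines(pn,80)+[(np.array([o["tcp_pos"],o["tcp_pos"]+.16*M[:,0]]),(0,0,255)),(np.array([g-.0425*M[:,2],g+.0425*M[:,2]]),(0,0,255))]
a=overlay("pics/side1.png","side",310,230,110,120,4,L,0);b=overlay("pics/top1.png","top",360,190,80,120,4,L,0)
cv2.imwrite("pics/ov2.png",np.hstack([a,b]))
```

```text
clock 1.7 grasp [ 0.4374 -0.2     0.1619] x [ 0.001  0.    -1.   ] jaw [0.999 0.045 0.001] w 0.0854 F [ 0.3 -0.2  1.4] j [ 0.69  0.31 -0.46  2.07  0.19  0.8   0.16]
shift [ 0.1069  0.0003 -0.0009] turn -0.01
```

View pics/ov2.png

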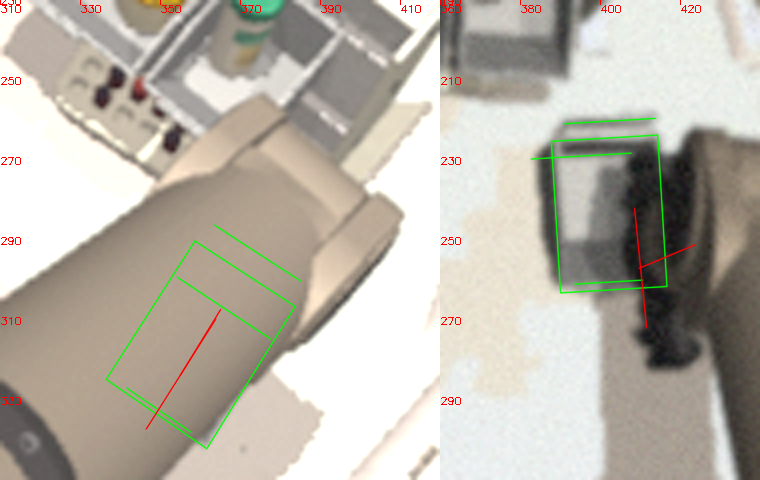

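>>> servo_tool(
  motion=[
    [0.04,0,-0.001,0,-1],
    [0.08,0,-0.001,0,-1],
    [0.107,0,-0.001,0,-1],
    [0.107,0,-0.001,0,-0.4],
    [0.107,0,-0.001,0,0.2],
    [0.107,0,-0.001,0,0.3],
    [0.107,0,-0.001,0,0.3],
    [0.107,0,-0.001,0,0.3],
  ],
)

```text
clock: 2.5
tcp_pos: [0.437, -0.2004, 0.2113]
orientation: [-0.036, 1.566, 0.034]
contact_force: [0.3, -0.1, 1.0]
grip_width: 0.0302
```

```bash
python3 st.py .4367 -.1997 .055 .0448
```

```text
clock 2.5 grasp [ 0.4377 -0.2005  0.0563] x [ 0.004 -0.001 -1.   ] jaw [0.999 0.044 0.004] w 0.0302 F [ 0.3 -0.1  1. ] j [ 0.62  0.48 -0.39  2.14  0.33  0.57  0.04]
shift [ 0.0013  0.0009 -0.0009] turn -0.03
```

>>> servo_tool(
  motion=[
    [0,0,0,0,0.4],
    [0,0,0,0,0.4],
    [-0.005,0,0,0,0.5],
    [-0.01,0,0,0,0.5],
    [-0.014,0,0,0,0.55],
    [-0.018,0,0,0,0.6],
  ],
)

```text
clock: 3.1
tcp_pos: [0.4373, -0.2004, 0.2299]
orientation: [-0.036, 1.565, 0.034]
contact_force: [2.4, -0.2, 1.6]
grip_width: 0.0209
```

```bash
python3 -c "
from h import *
cv2.imwrite('pics/top2.png',grab_frame('top')[:,:,::-1])
a=cv2.imread('pics/top1.png')[190:290,350:450];b=cv2.imread('pics/top2.png')[190:290,350:450]
cv2.imwrite('pics/c2.png',cv2.convertScaleAbs(cv2.resize(np.hstack([a,b]),None,fx=4,fy=4),alpha=1.6))";python3 st.py .4367 -.1997 .055 .0448
```

```text
clock 3.15 grasp [ 0.438  -0.2007  0.0753] x [ 0.005 -0.001 -1.   ] jaw [0.999 0.044 0.005] w 0.0205 F [ 0.7 -0.1  4.6] j [ 0.64  0.45 -0.41  2.13  0.3   0.61  0.06]
shift [ 0.0203  0.0011 -0.0014] turn -0.03
```

View pics/c2.png

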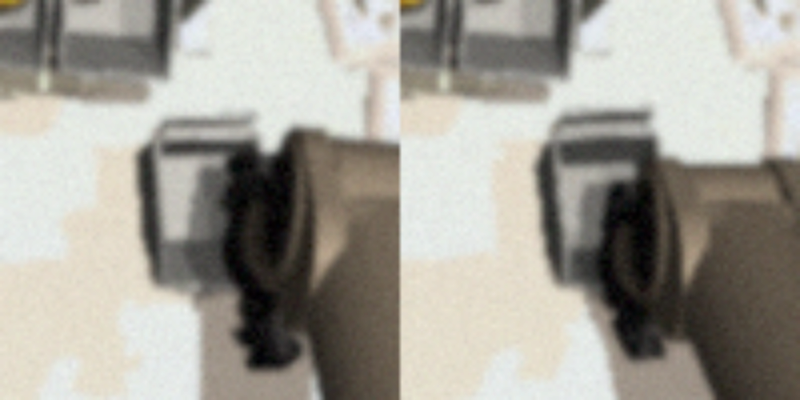

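>>> servo_tool(
  motion=[
    [-0.003,0,0,0,0.65],
    [-0.006,0,0,0,0.7],
    [-0.01,0,0,0,0.75],
    [-0.014,0,0,0,0.8],
    [-0.018,0,0,0,0.9],
    [-0.022,0,0,0,1],
    [-0.026,0,0,0,1],
    [-0.03,0,0,0,1],
  ],
)

```text
clock: 3.95
tcp_pos: [0.437, -0.2004, 0.2606]
orientation: [-0.036, 1.566, 0.034]
contact_force: [1.0, 0.0, 1.3]
grip_width: 0.011
```

```bash
python3 st.py .4367 -.1997 .101 .0448
```

```text
clock 3.95 grasp [ 0.4378 -0.2006  0.1056] x [ 0.005 -0.001 -1.   ] jaw [0.999 0.044 0.005] w 0.011 F [1.  0.  1.3] j [ 0.66  0.4  -0.43  2.11  0.26  0.68  0.1 ]
shift [ 0.0046  0.001  -0.001 ] turn -0.03
```

>>> servo_tool(
  motion=[
    [0,0,0,0,1],
    [0,0,0,0,1],
    [-0.02,0,0,0,1],
    [-0.05,0,0,0,1],
    [-0.09,0,0,0,1],
    [-0.13,0,0,0,1],
    [-0.15,0,0,0,1],
    [-0.15,0,0,0,1],
  ],
  force=60,
)

```text
clock: 4.75
tcp_pos: [0.4361, -0.2003, 0.4127]
orientation: [-0.037, 1.564, 0.032]
contact_force: [1.0, -0.3, -1.6]
grip_width: 0.008
```

Run:
```python
from ov import *
from st import delta
for n in("side","top"): cv2.imwrite(f"pics/{n}3.png",grab_frame(n)[:,:,::-1])
delta(.4367,-.1997,.26,.0448)
o=get_obs();M=R.from_rotvec(o["orientation"]).as_matrix();g=o["tcp_pos"]+.155*M[:,0]
def held(g,yaw,th,w=40):
    K=np.array([[(-112,w,70),(0,w,90),(0,-w,90),(-112,-w,70),(-112,w,70)],[(9,w-6,114),(9,6-w,114)]],object)
    c,s=np.cos(th),np.sin(th);out=[]
    for l in K:
        l=np.array(l,float)-[-105,0,55]; q=np.c_[l[:,0]*c+l[:,2]*s,l[:,1],-l[:,0]*s+l[:,2]*c]/1000
        out.append((place([g[0],g[1],yaw],q)+[0,0,g[2]],(0,255,0)))
    return out
L=held(g,.044,np.radians(35))
a=overlay("pics/side3.png","side",310,190,120,150,4,L,0);b=overlay("pics/top3.png","top",370,170,75,150,4,L,0)
cv2.imwrite("pics/ov3.png",np.hstack([a,b]))
```

```text
clock 4.85 grasp [ 0.4355 -0.2003  0.2544] x [ 0.002 -0.001 -1.   ] jaw [0.999 0.044 0.002] w 0.0077 F [-0.7  0.4 -3.4] j [ 0.74  0.18 -0.49  1.98  0.1   1.    0.24]
shift [-0.0056  0.0006  0.0012] turn -0.06
```

View pics/ov3.png

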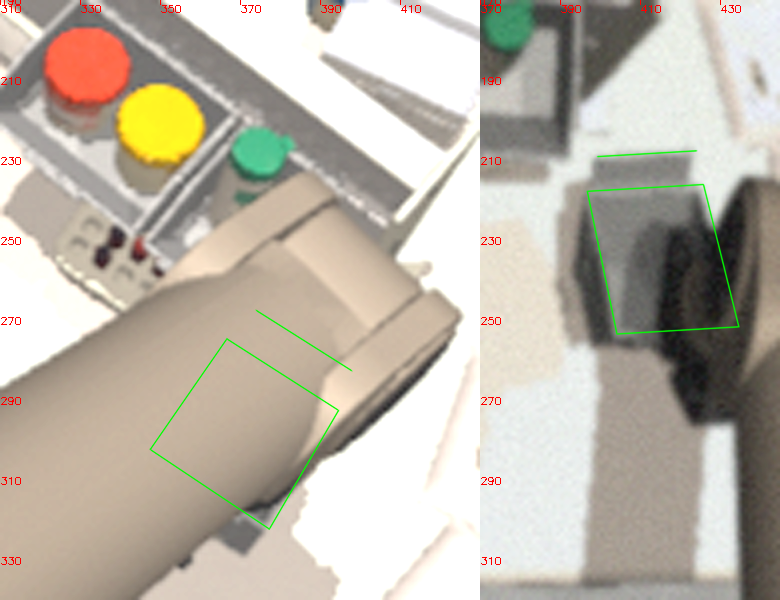

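The narrow bin is held near 35 degrees nose-up: the hook lip is seen at (395-420, 209) and predicted at (396-421, 208.5). Next I plan the hook's path through the groove in the x-z plane.

```bash
cat > plan.py <<'E'
import numpy as np
from scipy.ndimage import label
def seg(a,b): return np.linspace(a,b,40)
poly=[(0,0),(11,0),(11,29),(7,29),(7,5),(0,5),(-3,5)]
B=np.vstack([seg(np.array(poly[i],float),np.array(poly[i+1],float)) for i in range(len(poly)-1)]+[seg(np.array([0,0.]),np.array([0,-80.]))])
# solids: front plate below groove, overhang, plate above, cavity back, ceiling, cavity floor
S=[(0,-150,40,0),(0,20,4,80),(25,-10,40,60),(0,35,40,80)]
def clr(P):
    d=np.full(P.shape[:-1],1e3)
    for x0,z0,x1,z1 in S:
        cx,cz=(x0+x1)/2,(z0+z1)/2;q=np.abs(P-[cx,cz])-[(x1-x0)/2,(z1-z0)/2]
        d=np.minimum(d,np.linalg.norm(np.maximum(q,0),axis=-1)+np.minimum(q.max(-1),0))
    return d
hx=np.arange(-40,16,1.);hz=np.arange(-30,16,1.)
G=np.stack(np.meshgrid(hx,hz,indexing="ij"),-1)
def cmap(deg):
    t=np.radians(deg);c,s=np.cos(t),np.sin(t);b=np.c_[B[:,0]*c+B[:,1]*s,-B[:,0]*s+B[:,1]*c]
    return clr(G[:,:,None,:]+b).min(-1)
E
python3 - <<'E'
from plan import *
TH=np.arange(0,45,1);C=np.array([cmap(t) for t in TH])
for m in(0.,.5,1,1.5,2,2.5):
    lab,_=label(C>m,structure=np.ones((3,3,3)));print(m,[lab[t][0,10]==lab[0:3].max() or (lab[t][0,10] in set(lab[4][38:45,28:40].ravel())-{0}) for t in(0,)])
for t in (38,36,35,34,30,25,20,15,10,5,2):
    print(t);c=C[t]
    lab,_=label(C[:t+1]>.0)
    # best spot inside (hx>=-12)
    for x in range(-20,4,2):
        i=int(x+40);j=c[i].argmax();print("  hx",x,"hz",hz[j],"clr",c[i,j].round(1),end=";")
    print()
E
```

```text
0.0 [np.True_]
0.5 [np.True_]
1 [np.True_]
1.5 [np.True_]
2 [np.True_]
2.5 [np.True_]
38
  hx -20 hz -2.0 clr 3.5;  hx -18 hz -1.0 clr 2.6;  hx -16 hz 2.0 clr 2.3;  hx -14 hz 4.0 clr 2.5;  hx -12 hz 7.0 clr 2.4;  hx -10 hz 9.0 clr 2.6;  hx -8 hz 10.0 clr 3.2;  hx -6 hz 11.0 clr 4.2;  hx -4 hz 10.0 clr 2.5;  hx -2 hz 8.0 clr 0.5;  hx 0 hz 6.0 clr -1.5;  hx 2 hz 4.0 clr -3.5;
36
  hx -20 hz -3.0 clr 3.4;  hx -18 hz -2.0 clr 2.4;  hx -16 hz 1.0 clr 2.0;  hx -14 hz 3.0 clr 2.1;  hx -12 hz 6.0 clr 2.2;  hx -10 hz 9.0 clr 2.1;  hx -8 hz 10.0 clr 3.2;  hx -6 hz 11.0 clr 4.2;  hx -4 hz 10.0 clr 3.1;  hx -2 hz 8.0 clr 1.1;  hx 0 hz 6.0 clr -0.9;  hx 2 hz 4.0 clr -2.9;
35
  hx -20 hz -3.0 clr 3.3;  hx -18 hz -2.0 clr 2.3;  hx -16 hz 0.0 clr 2.1;  hx -14 hz 3.0 clr 2.0;  hx -12 hz 6.0 clr 1.9;  hx -10 hz 8.0 clr 2.0;  hx -8 hz 10.0 clr 2.9;  hx -6 hz 11.0 clr 4.0;  hx -4 hz 10.0 clr 3.4;  hx -2 hz 8.0 clr 1.4;  hx 0 hz 6.0 clr -0.6;  hx 2 hz 4.0 clr -2.6;
34
  hx -20 hz -4.0 clr 3.4;  hx -18 hz -3.0 clr 2.2;  hx -16 hz -1.0 clr 1.7;  hx -14 hz 2.0 clr 1.7;  hx -12 hz 5.0 clr 1.8;  hx -10 hz 8.0
[... 1506 characters left out ...]
0 clr 0.1;  hx -4 hz 4.0 clr 1.9;  hx -2 hz 5.0 clr 2.7;  hx 0 hz 5.0 clr 1.1;  hx 2 hz 8.0 clr -0.3;
5
  hx -20 hz -13.0 clr 7.8;  hx -18 hz -12.0 clr 5.9;  hx -16 hz -11.0 clr 4.0;  hx -14 hz -10.0 clr 2.1;  hx -12 hz -9.0 clr 0.2;  hx -10 hz -7.0 clr -1.5;  hx -8 hz -1.0 clr -2.0;  hx -6 hz 0.0 clr -1.1;  hx -4 hz 2.0 clr 0.6;  hx -2 hz 4.0 clr 2.4;  hx 0 hz 5.0 clr 0.5;  hx 2 hz 7.0 clr -1.2;
2
  hx -20 hz -12.0 clr 8.6;  hx -18 hz -12.0 clr 6.6;  hx -16 hz -11.0 clr 4.6;  hx -14 hz -11.0 clr 2.6;  hx -12 hz -10.0 clr 0.6;  hx -10 hz -8.0 clr -1.2;  hx -8 hz -1.0 clr -2.0;  hx -6 hz -1.0 clr -2.0;  hx -4 hz 1.0 clr -0.3;  hx -2 hz 2.0 clr 1.6;  hx 0 hz 5.0 clr 0.2;  hx 2 hz 7.0 clr -1.6;
```

>>> servo_tool(
  motion=[
    [-0.03,0.02,0.0,0,1],
    [-0.045,0.06,0.0,2,1],
    [-0.045,0.1,0.0,4,1],
    [-0.045,0.15,0.003,6,1],
    [-0.045,0.2,0.005,7.3,1],
    [-0.045,0.25,0.007,7.3,1],
    [-0.045,0.29,0.009,7.3,1],
    [-0.045,0.32,0.009,7.3,1],
  ],
)

```text
clock: 5.65
tcp_pos: [0.4288, 0.1222, 0.452]
orientation: [0.063, 1.572, -0.064]
contact_force: [0.3, 0.3, -1.6]
grip_width: 0.0075
```

```bash
cat > hook.py <<'E'
from st import *
import sys
PP=np.array([.692,-.0236,-.0825])
def goal(hx,hz,th=35,yc=134,yaw=-.0825,dx=0,dz=0):
    t=np.radians(th);c,s=np.cos(t),np.sin(t);v=np.array([-105,-30.])
    g=np.array([hx+dx+v[0]*c+v[1]*s, yc, 200+hz+dz-v[0]*s+v[1]*c])/1000
    G=place(PP,g)[0]; print("goal",G.round(4)); delta(*G,yaw)
if __name__=="__main__": goal(*map(float,sys.argv[1:]))
E
python3 hook.py -40 -14
```

```text
goal [0.5603 0.1217 0.2217]
clock 5.65 grasp [0.4285 0.1221 0.297 ] x [-0.002 -0.001 -1.   ] jaw [ 0.997 -0.081 -0.002] w 0.0075 F [ 0.3  0.3 -1.6] j [ 0.34  0.11 -0.79  1.97  0.09  1.09 -0.58]
shift [0.0751 0.0104 0.1316] turn 0.1
```

>>> servo_tool(
  motion=[
    [0.02,0.01,0.03,0,1],
    [0.04,0.01,0.06,0,1],
    [0.06,0.01,0.09,0,1],
    [0.075,0.01,0.115,0,1],
    [0.075,0.01,0.13,0,1],
    [0.075,0.01,0.131,0,1],
  ],
)

```text
clock: 6.25
tcp_pos: [0.5607, 0.1205, 0.3733]
orientation: [0.063, 1.578, -0.066]
contact_force: [0.0, -0.2, -1.9]
grip_width: 0.0078
```

```bash
cat > look.py <<'E'
from ov import *
from hook import *
def held(g,yaw,th,w=40):
    K=[[(-112,w,70),(0,w,90),(0,-w,90),(-112,-w,70),(-112,w,70)],[(9,w-6,114),(9,6-w,114)]]
    c,s=np.cos(th),np.sin(th);out=[]
    for l in K:
        l=np.array(l,float)-[-105,0,55]; q=np.c_[l[:,0]*c+l[:,2]*s,l[:,1],-l[:,0]*s+l[:,2]*c]/1000
        out.append((place([g[0],g[1],yaw],q)+[0,0,g[2]],(0,255,0)))
    return out
def look(k,th):
    for n in("side","top"): cv2.imwrite(f"pics/{n}{k}.png",grab_frame(n)[:,:,::-1])
    o=get_obs();M=R.from_rotvec(o["orientation"]).as_matrix();g=o["tcp_pos"]+.155*M[:,0]
    A=lambda *l:(place(PP,np.array(l)/1000.),(255,0,255))
    L=held(g,np.arctan2(M[1,2],M[0,2]),np.radians(th))+[A((0,181,200),(0,87,200)),A((0,181,220),(0,87,220)),A((0,181,276),(0,87,276))]
    a=overlay(f"pics/side{k}.png","side",275,150,80,120,5,L,0);b=overlay(f"pics/top{k}.png","top",265,140,80,120,5,L,0)
    cv2.imwrite(f"pics/ov{k}.png",np.hstack([a,b]))
E
python3 - <<'E'
from look import *
look(4,35);goal(-24,-7)
E
```

```text
goal [0.5763 0.1204 0.2287]
clock 6.35 grasp [0.5583 0.1214 0.22  ] x [-0.006 -0.001 -1.   ] jaw [ 0.997 -0.08  -0.006] w 0.0079 F [-0.1  0.4 -1.7] j [ 0.23  0.43 -0.71  1.8   0.32  1.04 -0.68]
shift [-0.0087  0.0005  0.018 ] turn 0.12
```

View pics/ov4.png

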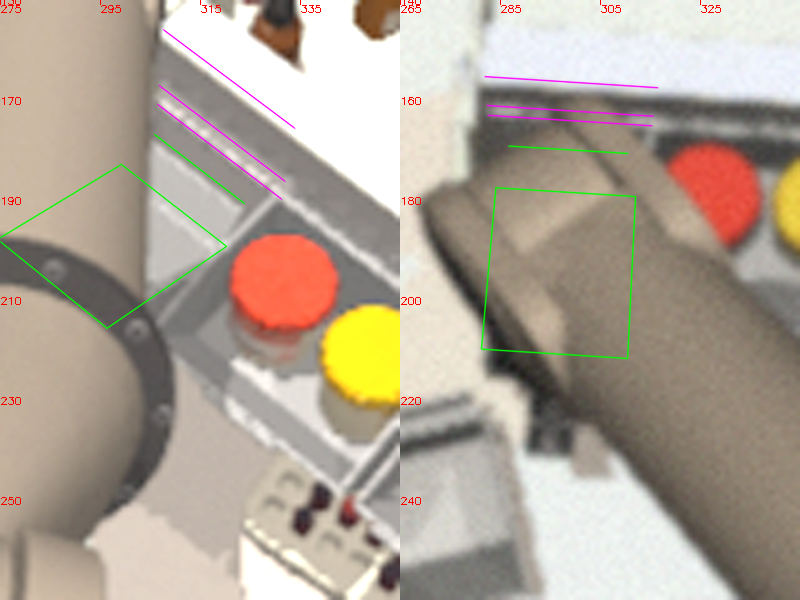

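The side view shows the held hook about 1-2 px nearer the robot than predicted; its top edge runs from about (306,180) to (323,191). I'll measure this numerically.

Run:
```python
from look import *
im=cv2.cvtColor(cv2.imread("pics/side4.png"),cv2.COLOR_BGR2GRAY).astype(np.float32)
o=get_obs();M=R.from_rotvec(o["orientation"]).as_matrix();g=o["tcp_pos"]+.155*M[:,0];yaw=np.arctan2(M[1,2],M[0,2])
def pt(l,th,slip=0):
    t=np.radians(th);c,s=np.cos(t),np.sin(t);l=np.atleast_2d(np.array(l,float))-[-105,0,55]
    q=np.c_[l[:,0]*c+l[:,2]*s,l[:,1],-l[:,0]*s+l[:,2]*c+slip]/1000
    return place([g[0],g[1],yaw],q)+[0,0,g[2]]
yy=[-10,-18,-26,-31]
d=None
for y in yy:
    a=proj("side",pt((9,y,114),35))[0]; b=proj("side",pt((9,y+10,114),35))[0]
    t=(b-a)/np.linalg.norm(b-a); n=np.array([-t[1],t[0]]); n=n if n[1]>0 else -n
    k=np.arange(-8,20,.5);q=(a+k[:,None]*n).astype(np.float32)
    v=cv2.remap(im,q[:,:1],q[:,1:],cv2.INTER_LINEAR)[:,0]; print(y,a.round(1),v.astype(int).tolist())
def off(l,th,sl=0): return ((proj("side",pt(l,th,sl))[0]-a)@n).round(2)
for th,sl in((35,0),(37,0),(39,0),(33,0),(35,-4),(35,4)):
    print(th,sl,{str(l):off((l[0],-31,l[1]),th,sl) for l in((7,114),(11,114),(7,90),(0,90),(-3,90),(-3,20))})
gr=lambda z,x=0:((proj("side",place(PP,np.array([x,115,z])/1e3))[0]-a)@n).round(2)
print("groove z200",gr(200),"z220",gr(220))
```

```text
-10 [316.9 185.2] [104, 110, 120, 133, 132, 121, 103, 89, 82, 83, 83, 83, 83, 84, 84, 84, 85, 91, 102, 115, 122, 122, 119, 116, 116, 115, 115, 115, 115, 115, 115, 115, 116, 117, 120, 122, 125, 129, 129, 125, 120, 116, 115, 115, 115, 115, 115, 115, 115, 115, 115, 115, 115, 113, 112, 112]
-18 [319.  186.8] [105, 107, 110, 115, 120, 112, 100, 88, 82, 80, 81, 82, 83, 83, 83, 83, 83, 90, 103, 117, 117, 116, 115, 115, 116, 116, 116, 116, 115, 115, 115, 115, 114, 117, 119, 122, 126, 129, 125, 119, 115, 114, 114, 115, 115, 115, 115, 115, 115, 115, 115, 115, 116, 115, 115, 115]
-26 [321.2 188.5] [105, 110, 119, 131, 136, 124, 105, 87, 83, 82, 82, 82, 82, 83, 82, 82, 83, 88, 102, 117, 127, 123, 119, 116, 116, 115, 115, 115, 115, 115, 115, 115, 116, 117, 120, 123, 125, 127, 127, 124, 119, 117, 116, 116, 116, 116, 115, 115, 115, 115, 115, 114, 115, 113, 110, 108]
-31 [322.5 189.5] [104, 106, 111, 124, 128, 120, 103, 86, 80, 81, 81, 82, 82, 82, 82, 82, 83, 86, 99, 114, 123, 122, 119, 117, 115, 115, 115, 115, 115, 115, 115, 115, 115, 116, 120, 123, 129, 136, 134, 126, 120, 118, 116, 115, 116, 115,
[... 497 characters left out ...]
 np.float64(9.75), '(0, 90)': np.float64(10.83), '(-3, 90)': np.float64(11.29), '(-3, 20)': np.float64(32.79)}
33 0 {'(7, 114)': np.float64(-0.5), '(11, 114)': np.float64(-1.23), '(7, 90)': np.float64(6.77), '(0, 90)': np.float64(8.07), '(-3, 90)': np.float64(8.62), '(-3, 20)': np.float64(29.03)}
35 -4 {'(7, 114)': np.float64(0.97), '(11, 114)': np.float64(0.28), '(7, 90)': np.float64(8.33), '(0, 90)': np.float64(9.55), '(-3, 90)': np.float64(10.08), '(-3, 20)': np.float64(30.8)}
35 4 {'(7, 114)': np.float64(-0.29), '(11, 114)': np.float64(-0.97), '(7, 90)': np.float64(7.13), '(0, 90)': np.float64(8.35), '(-3, 90)': np.float64(8.88), '(-3, 20)': np.float64(29.75)}
groove z200 -5.2 z220 -8.42
```

```bash
for a in "-28 -8" "-20 -3" "-16 1" "-12 6" "-8 10" "-6 11"; do python3 hook.py $a 36 134 -.0825 0 4.5 | grep -v clock; done
```

```text
goal [0.5729 0.1207 0.2339]
shift [-0.014   0.0005  0.0146] turn 0.12
goal [0.5809 0.12   0.2389]
shift [-0.0191  0.0004  0.0225] turn 0.12
goal [0.5849 0.1197 0.2429]
shift [-0.0231  0.0004  0.0265] turn 0.12
goal [0.5889 0.1194 0.2479]
shift [-0.0281  0.0004  0.0305] turn 0.12
goal [0.5928 0.1191 0.2519]
shift [-0.0321  0.0004  0.0345] turn 0.12
goal [0.5948 0.1189 0.2529]
shift [-0.0332  0.0004  0.0365] turn 0.12
```

>>> servo_tool(
  motion=[
    [-0.014,0,0.007,0,1],
    [-0.014,0,0.0145,0,1],
    [-0.016,0,0.018,0,1],
    [-0.019,0,0.0225,0,1],
    [-0.019,0,0.0225,0,1],
  ],
)

```text
clock: 6.85
tcp_pos: [0.5821, 0.1196, 0.394]
orientation: [0.063, 1.575, -0.064]
contact_force: [-0.2, 0.5, -2.5]
grip_width: 0.0079
```

```bash
for a in "-20 -3"  "-16 1" "-12 6" "-8 10" "-6 11"; do python3 hook.py $a 36 134 -.0825 0 4.5; done
```

```text
goal [0.5809 0.12   0.2389]
clock 6.85 grasp [0.5812 0.1195 0.239 ] x [-0.006 -0.001 -1.   ] jaw [ 0.997 -0.081 -0.005] w 0.0079 F [-0.2  0.5 -2.5] j [ 0.23  0.45 -0.71  1.73  0.32  1.09 -0.66]
shift [ 0.0001  0.0005 -0.0004] turn 0.1
goal [0.5849 0.1197 0.2429]
clock 6.85 grasp [0.5812 0.1195 0.239 ] x [-0.006 -0.001 -1.   ] jaw [ 0.997 -0.081 -0.005] w 0.0079 F [-0.2  0.5 -2.5] j [ 0.23  0.45 -0.71  1.73  0.32  1.09 -0.66]
shift [-0.0039  0.0005  0.0036] turn 0.1
goal [0.5889 0.1194 0.2479]
clock 6.85 grasp [0.5812 0.1195 0.239 ] x [-0.006 -0.001 -1.   ] jaw [ 0.997 -0.081 -0.005] w 0.0079 F [-0.2  0.5 -2.5] j [ 0.23  0.45 -0.71  1.73  0.32  1.09 -0.66]
shift [-0.009   0.0005  0.0076] turn 0.1
goal [0.5928 0.1191 0.2519]
clock 6.85 grasp [0.5812 0.1195 0.239 ] x [-0.006 -0.001 -1.   ] jaw [ 0.997 -0.081 -0.005] w 0.0079 F [-0.2  0.5 -2.5] j [ 0.23  0.45 -0.71  1.73  0.32  1.09 -0.66]
shift [-0.013   0.0005  0.0115] turn 0.1
goal [0.5948 0.1189 0.2529]
clock 6.85 grasp [0.5812 0.1195 0.239 ] x [-0.006 -0.001 -1.   ] jaw [ 0.997 -0.081 -0.005] w 0.0079 F [-0.2  0.5 -2.5] j [ 0.23  0.45 -0.71  1.73  0.32  1.09 -0.66]
shift [-0.014   0.0005  0.0135] turn 0.1
```

>>> servo_tool(
  motion=[
    [-0.002,0,0,0,1],
    [-0.004,0,0,0,1],
    [-0.004,0,0,0,1],
  ],
)

```text
clock: 7.15
tcp_pos: [0.582, 0.1198, 0.3983]
orientation: [0.062, 1.575, -0.064]
contact_force: [-0.2, -0.2, -2.3]
grip_width: 0.0077
```

>>> servo_tool(
  motion=[
    [-0.0015,0,0,0,1],
    [-0.0015,0,0,0,1],
  ],
)

```text
clock: 7.35
tcp_pos: [0.582, 0.1198, 0.4001]
orientation: [0.062, 1.575, -0.064]
contact_force: [-0.9, 0.0, -1.4]
grip_width: 0.0076
```

>>> servo_tool(
  motion=[
    [-0.0015,0,0,0,1],
    [-0.0015,0,0,0,1],
  ],
)

```text
clock: 7.55
tcp_pos: [0.5819, 0.1197, 0.4014]
orientation: [0.063, 1.575, -0.064]
contact_force: [0.3, 0.4, -4.0]
grip_width: 0.0076
```

>>> servo_tool(
  motion=[
    [-0.0015,0,0,0,1],
    [-0.0015,0,0,0,1],
  ],
)

```text
clock: 7.75
tcp_pos: [0.5818, 0.1196, 0.4025]
orientation: [0.062, 1.576, -0.064]
contact_force: [2.4, 1.0, -7.0]
grip_width: 0.008
```

Run:
```python
from look import *
from h import *
im0=grab_frame("side");cv2.imwrite("pics/side5.png",im0[:,:,::-1])
im=cv2.cvtColor(im0,cv2.COLOR_RGB2GRAY).astype(np.float32)
o=get_obs();print(o["contact_force"],o["tcp_pos"]);M=R.from_rotvec(o["orientation"]).as_matrix();g=o["tcp_pos"]+.155*M[:,0];yaw=np.arctan2(M[1,2],M[0,2])
def pt(l,th,slip=0):
    t=np.radians(th);c,s=np.cos(t),np.sin(t);l=np.atleast_2d(np.array(l,float))-[-105,0,55]
    q=np.c_[l[:,0]*c+l[:,2]*s,l[:,1],-l[:,0]*s+l[:,2]*c+slip]/1000
    return place([g[0],g[1],yaw],q)+[0,0,g[2]]
for y in (-18,-26,-31):
    a=proj("side",pt((0,y,90),36,-4.5))[0]; b=proj("side",pt((0,y+10,90),36,-4.5))[0]
    t=(b-a)/np.linalg.norm(b-a); n=np.array([-t[1],t[0]]); n=n if n[1]>0 else -n
    k=np.arange(-14,8,.5);q=(a+k[:,None]*n).astype(np.float32)
    v=cv2.remap(im,q[:,:1],q[:,1:],cv2.INTER_LINEAR)[:,0]; print(y,a.round(1),v.astype(int).tolist())
gr=lambda z,x=0:((proj("side",place(PP,np.array([x,115,z])/1e3))[0]-a)@n).round(2)
print("groove z200",gr(200),"z220",gr(220),"ov4",gr(220,4))
for l in((11,114),(7,114),(0,90),(-3,90)): print(l,((proj("side",pt((l[0],-31,l[1]),36,-4.5))[0]-a)@n).round(2))
```

```text
[ 1.44874461  0.71127856 -5.91957582] [0.58182769 0.11961023 0.40243025]
-18 [319.4 185.5] [81, 76, 75, 75, 75, 75, 75, 76, 76, 77, 78, 79, 80, 84, 92, 100, 106, 109, 109, 109, 109, 109, 110, 112, 114, 114, 116, 119, 122, 126, 128, 127, 123, 119, 117, 116, 116, 116, 116, 116, 116, 116, 116, 116]
-26 [321.6 187.1] [77, 74, 74, 75, 75, 75, 75, 75, 74, 73, 73, 77, 83, 91, 99, 106, 108, 109, 109, 109, 109, 109, 109, 109, 111, 113, 116, 120, 124, 132, 140, 133, 125, 120, 118, 117, 116, 116, 115, 113, 112, 109, 107, 106]
-31 [323.  188.1] [78, 74, 74, 75, 75, 75, 74, 74, 73, 74, 76, 82, 89, 95, 99, 103, 106, 109, 111, 108, 107, 108, 109, 109, 112, 115, 117, 119, 122, 125, 129, 129, 123, 116, 111, 109, 105, 102, 99, 95, 90, 87, 85, 82]
groove z200 -3.85 z220 -7.07 ov4 -8.34
(11, 114) -9.42
(7, 114) -8.78
(0, 90) 0.0
(-3, 90) 0.5
```

Touching the overhang puts the bin about 8 mm lower in the fingers, and the image agrees. I'll continue along the entry path with that correction.

```bash
for a in "-20 -3" "-16 1" "-14 3.5" "-12 6" "-10 8.5" "-8 10" "-6 11"; do python3 hook.py $a 36 134 -.0825 0 8.3 | grep shift; done
```

```text
shift [ 0.0047  0.0006 -0.    ] turn 0.11
shift [0.0007 0.0006 0.004 ] turn 0.11
shift [-0.0019  0.0006  0.0059] turn 0.11
shift [-0.0044  0.0006  0.0079] turn 0.11
shift [-0.0069  0.0006  0.0099] turn 0.11
shift [-0.0084  0.0006  0.0119] turn 0.11
shift [-0.0094  0.0006  0.0139] turn 0.11
```

>>> servo_tool(
  motion=[
    [0.0045,0.0005,0,0,1],
    [0.0045,0.0005,0,0,1],
    [0.0007,0.0005,0.004,0,1],
    [-0.002,0.0005,0.006,0,1],
    [-0.002,0.0005,0.006,0,1],
  ],
)

```text
clock: 8.3
tcp_pos: [0.5885, 0.1197, 0.4054]
orientation: [0.063, 1.574, -0.064]
contact_force: [0.1, 0.1, -1.7]
grip_width: 0.0078
```

>>> servo_tool(
  motion=[
    [-0.0025,0,0.002,0,1],
    [-0.0025,0,0.002,0,1],
  ],
)

```text
clock: 8.5
tcp_pos: [0.591, 0.1195, 0.4085]
orientation: [0.064, 1.573, -0.064]
contact_force: [0.0, 1.3, -2.1]
grip_width: 0.0076
```

>>> servo_tool(
  motion=[
    [-0.0025,0,0.002,0,1],
    [-0.0025,0,0.002,0,1],
  ],
)

```text
clock: 8.7
tcp_pos: [0.5933, 0.1194, 0.4115]
orientation: [0.064, 1.572, -0.064]
contact_force: [0.0, -1.4, -1.4]
grip_width: 0.0077
```

```bash
python3 hook.py -6 11 36 134 -.0825 0 8.3
```

```text
goal [0.5948 0.1189 0.2567]
clock 8.7 grasp [0.593  0.1194 0.2565] x [-0.002  0.    -1.   ] jaw [ 0.997 -0.081 -0.002] w 0.0077 F [ 0.  -1.4 -1.4] j [ 0.23  0.45 -0.71  1.68  0.32  1.13 -0.65]
shift [-0.0003 -0.0003  0.0019] turn 0.05
```

>>> servo_tool(
  motion=[
    [0,0,0.002,0,1],
    [0.002,0,0.003,0,1],
    [0.003,0,0.003,0,1],
    [0.003,0,0.003,0,1],
  ],
)

```text
clock: 9.1
tcp_pos: [0.5962, 0.1191, 0.408]
orientation: [0.064, 1.573, -0.064]
contact_force: [-0.2, -0.4, -2.3]
grip_width: 0.0076
```

>>> servo_tool(
  motion=[
    [0.0015,0,0,0,1],
    [0.0015,0,0,0,1],
  ],
)

```text
clock: 9.3
tcp_pos: [0.5962, 0.1191, 0.4063]
orientation: [0.064, 1.573, -0.064]
contact_force: [0.4, 0.5, -1.6]
grip_width: 0.0079
```

>>> servo_tool(
  motion=[
    [0.0015,0,0,0,1],
    [0.0015,0,0,0,1],
  ],
)

```text
clock: 9.5
tcp_pos: [0.5962, 0.1193, 0.4053]
orientation: [0.064, 1.572, -0.064]
contact_force: [-1.7, -0.1, 2.5]
grip_width: 0.0076
```

The hook rests on the groove floor: contact came within 1 mm of the height predicted for an engaged hook. Now I swing it down with a light 20 N grip, letting the grip turn between the pads.

>>> servo_tool(
  motion=[
    [0,0,0,0,1],
    [0,0,0,0,1],
    [0.003,0,0,0,1],
    [0.006,0,0,0,1],
    [0.006,0,0,0,1],
  ],
  force=20,
)

```text
clock: 10.0
tcp_pos: [0.5961, 0.1201, 0.4009]
orientation: [0.064, 1.57, -0.063]
contact_force: [-7.5, -0.5, 13.1]
grip_width: 0.0077
```

>>> servo_tool(
  motion=[
    [0.003,0,0,0,1],
    [0.006,0,-0.001,0,1],
    [0.006,0,-0.001,0,1],
  ],
)

```text
clock: 10.3
tcp_pos: [0.5954, 0.121, 0.3976]
orientation: [0.063, 1.566, -0.062]
contact_force: [-9.0, -1.7, 17.6]
grip_width: 0.0082
```

>>> servo_tool(
  motion=[
    [0,0,0,0,0.76],
    [0,0,0,0,0.72],
    [0,0,0,0,0.72],
  ],
)

```text
clock: 10.6
tcp_pos: [0.5951, 0.1209, 0.3969]
orientation: [0.063, 1.568, -0.063]
contact_force: [-2.0, 0.9, -0.8]
grip_width: 0.0117
```

```bash
cat > meas.py <<'E'
from look import *
from h import *
def run(k):
    for n in("side","top"): cv2.imwrite(f"pics/{n}{k}.png",grab_frame(n)[:,:,::-1])
    a=cv2.imread(f"pics/side{k}.png")[140:280,250:350];b=cv2.imread(f"pics/top{k}.png")[140:280,250:350]
    cv2.imwrite(f"pics/v{k}.png",cv2.convertScaleAbs(cv2.resize(np.hstack([a,b]),None,fx=4,fy=4,interpolation=cv2.INTER_CUBIC),alpha=1.5,beta=20))
if __name__=="__main__": run(sys.argv[1]); goal(0,0,0)
E
python3 meas.py 6
```

```text
goal [0.5984 0.1186 0.17  ]
clock 10.7 grasp [0.5954 0.121  0.2417] x [ 0.002  0.    -1.   ] jaw [ 0.997 -0.08   0.002] w 0.0119 F [-0.7 -1.  -0.7] j [ 0.22  0.46 -0.7   1.7   0.33  1.1  -0.66]
shift [ 0.0718 -0.0022  0.003 ] turn 0.14
```

View pics/v6.png

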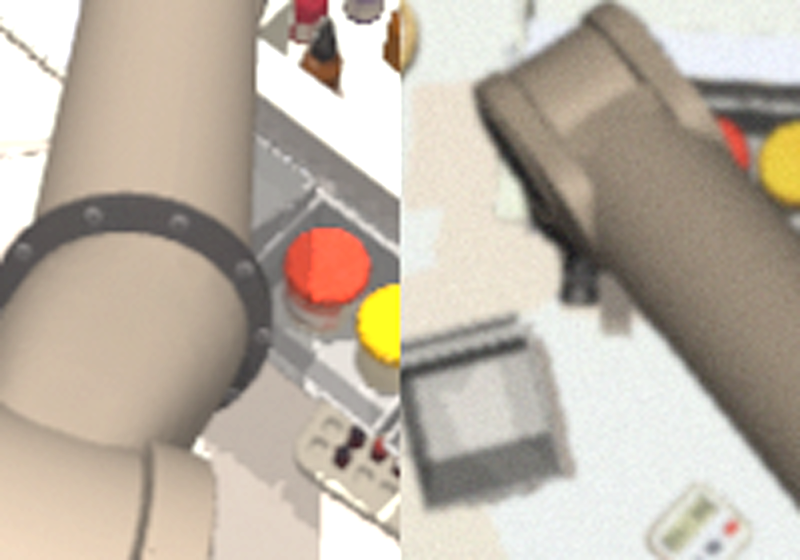

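>>> servo_tool(
  motion=[
    [0.003,0,0,0,0.7],
    [0.006,0,-0.001,0,0.68],
    [0.01,0,-0.001,0,0.66],
    [0.013,0,-0.001,0,0.64],
    [0.016,0,-0.002,0,0.62],
    [0.02,0,-0.002,0,0.6],
  ],
)

```text
clock: 11.3
tcp_pos: [0.5933, 0.1211, 0.3768]
orientation: [0.063, 1.567, -0.062]
contact_force: [-0.1, -0.6, 1.6]
grip_width: 0.0168
```

>>> servo_tool(
  motion=[
    [0.003,0,0,0,0.59],
    [0.006,0,-0.001,0,0.58],
    [0.01,0,-0.001,0,0.56],
    [0.013,0,-0.001,0,0.54],
    [0.016,0,-0.001,0,0.52],
    [0.02,0,-0.001,0,0.5],
  ],
)

```text
clock: 11.9
tcp_pos: [0.5924, 0.1213, 0.3566]
orientation: [0.063, 1.567, -0.062]
contact_force: [-0.1, -0.6, -0.0]
grip_width: 0.0213
```

```bash
python3 hook.py 0 0 0
python3 - <<'E'
from h import *
for n in("side","top"): cv2.imwrite(f"pics/{n}7.png",grab_frame(n)[:,:,::-1])
E
```

```text
goal [0.5984 0.1186 0.17  ]
clock 11.9 grasp [0.5928 0.1214 0.2016] x [ 0.003  0.001 -1.   ] jaw [ 0.997 -0.08   0.003] w 0.0213 F [-0.1 -0.6 -0. ] j [ 0.21  0.5  -0.69  1.74  0.36  1.03 -0.69]
shift [ 0.0316 -0.0023  0.0057] turn 0.14
```

>>> servo_tool(
  motion=[
    [0.006,0,0,0,0.45],
    [0.01,0,0,0,0.42],
    [0.01,0,0,0,0.42],
  ],
)

```text
clock: 12.3
tcp_pos: [0.5922, 0.1208, 0.3452]
orientation: [0.063, 1.569, -0.063]
contact_force: [0.5, 0.3, -0.3]
grip_width: 0.0246
```

>>> servo_tool(
  motion=[
    [0,0,0,0,0.3],
    [0,0,0,0,0.1],
    [0,0,0,0,0],
    [0,0,0,0,0],
  ],
)

```text
clock: 12.7
tcp_pos: [0.5922, 0.1208, 0.3453]
orientation: [0.063, 1.569, -0.063]
contact_force: [0.3, 0.3, -0.2]
grip_width: 0.0432
```

>>> servo_tool(
  motion=[
    [-0.02,0,0,0,0],
    [-0.05,0,0,0,0],
    [-0.09,0,0,0,0],
    [-0.1,0,0,0,0.5],
    [-0.1,0,0,0,1],
    [-0.1,0,0,0,1],
  ],
)

```text
clock: 13.3
tcp_pos: [0.5917, 0.1206, 0.4443]
orientation: [0.063, 1.57, -0.064]
contact_force: [0.9, 0.7, -0.1]
grip_width: 0.0005
```

```bash
python3 hook.py 0 0 0
python3 - <<'E'
from look import *
for n in("side","top"): cv2.imwrite(f"pics/{n}8.png",grab_frame(n)[:,:,::-1])
# side profile of the back rim in the gap near the right side: sample lines in panel plane points
im=cv2.cvtColor(cv2.imread("pics/side8.png"),cv2.COLOR_BGR2GRAY).astype(np.float32)
for y in(115,105,98):
    z=np.arange(150,240,4);q=proj("side",place(PP,np.c_[0*z,0*z+y,z]/1e3)).astype(np.float32)
    print(y,q[0].round(),q[-1].round(),cv2.remap(im,q[:,:1],q[:,1:],cv2.INTER_LINEAR)[:,0].astype(int).tolist())
E
```

```text
goal [0.5984 0.1186 0.17  ]
clock 13.3 grasp [0.5917 0.1205 0.2893] x [ 0.    -0.001 -1.   ] jaw [ 0.997 -0.08   0.   ] w 0.0005 F [ 0.9  0.7 -0.1] j [ 0.24  0.42 -0.72  1.65  0.29  1.19 -0.63]
shift [ 0.1193 -0.0013  0.0068] turn 0.12
115 [322. 192.] [324. 176.] [84, 89, 91, 88, 82, 76, 71, 69, 68, 68, 69, 81, 103, 124, 131, 127, 112, 90, 78, 76, 79, 77, 76]
105 [325. 194.] [327. 179.] [82, 81, 79, 72, 69, 69, 74, 83, 95, 111, 119, 120, 118, 125, 122, 118, 117, 95, 81, 75, 74, 73, 74]
98 [326. 196.] [329. 180.] [65, 65, 66, 70, 74, 80, 84, 86, 86, 84, 81, 78, 89, 102, 113, 111, 104, 95, 84, 79, 77, 76, 75]
```

>>> servo_tool(
  motion=[
    [0.03,0,0,0,1],
    [0.055,0,0,0,1],
    [0.06,0,0,0,1],
    [0.065,0,0,0,1],
    [0.065,0,0,0,1],
  ],
)

```text
clock: 13.9
tcp_pos: [0.5917, 0.1205, 0.3784]
orientation: [0.062, 1.572, -0.063]
contact_force: [-0.2, -0.9, 0.7]
grip_width: -0.0003
```

>>> servo_tool(
  motion=[
    [0.003,0,0,0,1],
    [0.005,0,0,0,1],
    [0.005,0,0,0,1],
  ],
)

```text
clock: 14.2
tcp_pos: [0.5917, 0.1205, 0.3737]
orientation: [0.063, 1.571, -0.063]
contact_force: [-1.2, 0.6, 0.4]
grip_width: 0.0
```

>>> servo_tool(
  motion=[
    [0.002,0,0,0,1],
    [0.004,0,0,0,1],
    [0.004,0,0,0,1],
  ],
)

```text
clock: 14.5
tcp_pos: [0.5916, 0.1205, 0.3694]
orientation: [0.062, 1.572, -0.064]
contact_force: [0.4, -0.5, 0.2]
grip_width: 0.0001
```

>>> servo_tool(
  motion=[
    [0.002,0,0,0,1],
    [0.004,0,0,0,1],
    [0.004,0,0,0,1],
  ],
)

```text
clock: 14.8
tcp_pos: [0.5916, 0.1204, 0.3651]
orientation: [0.062, 1.572, -0.064]
contact_force: [-0.1, -0.1, -0.1]
grip_width: -0.0
```

>>> servo_tool(
  motion=[
    [0.002,0,0,0,1],
    [0.004,0,0,0,1],
    [0.004,0,0,0,1],
  ],
)

```text
clock: 15.1
tcp_pos: [0.5914, 0.1203, 0.3606]
orientation: [0.062, 1.573, -0.064]
contact_force: [-0.5, 0.0, 0.4]
grip_width: -0.0002
```

>>> servo_tool(
  motion=[
    [0.002,0,0,0,1],
    [0.003,0,0,0,1],
    [0.003,0,0,0,1],
  ],
)

```text
clock: 15.4
tcp_pos: [0.5914, 0.1202, 0.3574]
orientation: [0.062, 1.573, -0.064]
contact_force: [-0.5, -0.5, -0.0]
grip_width: 0.0
```

>>> servo_tool(
  motion=[
    [-0.05,0,0,0,1],
    [-0.1,-0.02,-0.02,0,1],
    [-0.15,-0.06,-0.05,0,1],
    [-0.15,-0.11,-0.08,0,1],
    [-0.15,-0.16,-0.1,0,1],
    [-0.15,-0.21,-0.12,0,1],
    [-0.15,-0.26,-0.13,0,1],
    [-0.15,-0.3,-0.13,0,1],
  ],
)

```text
clock: 16.2
tcp_pos: [0.4422, -0.1436, 0.5087]
orientation: [0.061, 1.572, -0.065]
contact_force: [1.9, -0.8, 0.4]
grip_width: -0.0004
```

```bash
python3 meas.py 9
```

```text
goal [0.5984 0.1186 0.17  ]
clock 16.3 grasp [ 0.441  -0.1499  0.3529] x [-0.004 -0.004 -1.   ] jaw [ 0.996 -0.092 -0.004] w -0.0002 F [-0.   0.4  0.5] j [ 0.77  0.08 -0.61  1.86  0.05  1.22  0.06]
shift [0.1812 0.2826 0.1328] turn -0.53
```

View pics/v9.png

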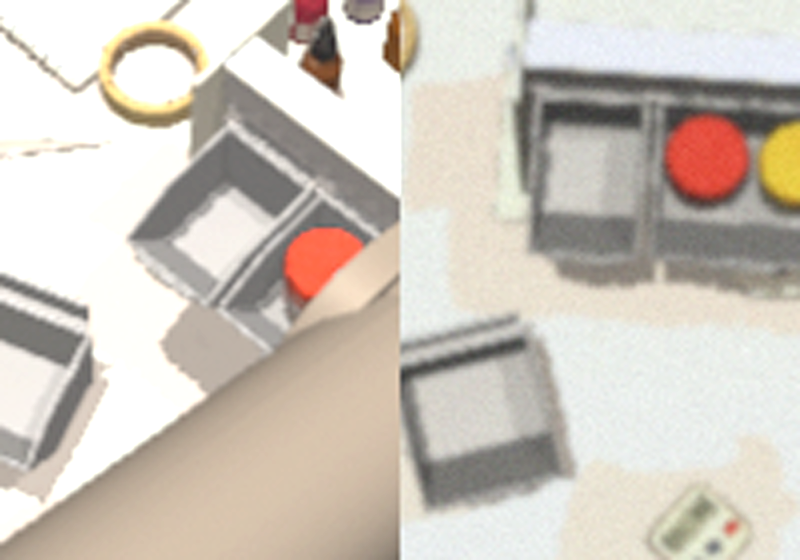

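The bin hangs in the gap: its front rim corners in the side view are at (282.5,200) and (303.8,215.8), and in the top view the rim is at row 203. I'll estimate the remaining nose-up angle.

Run:
```python
from look import *
def P(l,th,hx,hz,yc):
    t=np.radians(th);c,s=np.cos(t),np.sin(t);x,y,z=l;x,z=x,z-85
    return place(PP,np.array([hx+x*c+z*s,yc+y,200+hz-x*s+z*c])/1e3)
for th,hx,hz in((0,0,0),(4,-1,0),(8,-2,1),(8,0,3)):
    print(th,hx,hz,[ (n,(proj(n,P((-112,y,70),th,hx,hz,131))[0]).round(1).tolist()) for n in("side","top") for y in(40,-40)], proj("side",P((0,40,90),th,hx,hz,131))[0].round(1))
print("nb", [proj(n,place(PP,np.array([-112,87,185])/1e3))[0].round(1) for n in("side","top")])
# rim edge profiles: sample along level rim locus for new bin and neighbour, both cams
for n in("side","top"):
    im=cv2.cvtColor(cv2.imread(f"pics/{n}9.png"),cv2.COLOR_BGR2GRAY).astype(np.float32)
    for y in(150,131,112,70,50):
        x=np.arange(-136,-95,2);q=proj(n,place(PP,np.c_[x,0*x+y,0*x+185]/1e3)).astype(np.float32)
        print(n,y,cv2.remap(im,q[:,:1],q[:,1:],cv2.INTER_LINEAR)[:,0].astype(int).tolist())
```

```text
0 0 0 [('side', [282.3, 199.7]), ('side', [303.4, 216.7]), ('top', [282.8, 202.1]), ('top', [310.9, 204.0])] [308.6 171.3]
4 -1 0 [('side', [281.8, 198.7]), ('side', [303.0, 215.9]), ('top', [282.7, 202.2]), ('top', [310.9, 204.1])] [308.4 171.5]
8 -2 1 [('side', [281.5, 197.5]), ('side', [302.9, 214.7]), ('top', [282.6, 202.0]), ('top', [311.0, 203.9])] [308.3 171.4]
8 0 3 [('side', [282.0, 196.7]), ('side', [303.4, 213.9]), ('top', [282.6, 201.2]), ('top', [311.1, 203.0])] [308.8 170.6]
nb [array([304.4, 217.6]), array([312.3, 204.1])]
side 150 [168, 168, 168, 168, 168, 169, 167, 152, 141, 136, 137, 130, 119, 105, 99, 98, 98, 98, 96, 93, 90]
side 131 [168, 169, 168, 169, 168, 162, 149, 127, 118, 133, 143, 135, 123, 108, 99, 98, 97, 97, 98, 99, 106]
side 112 [169, 169, 169, 169, 169, 167, 164, 149, 133, 128, 133, 132, 119, 105, 98, 98, 98, 98, 98, 98, 106]
side 70 [107, 107, 107, 106, 106, 107, 107, 107, 107, 107, 106, 109, 122, 126, 114, 101, 97, 96, 92, 89, 82]
side 50 [107, 106, 107, 106, 107, 107, 107, 107, 107, 106, 105, 108, 121, 129, 116, 101, 97, 97, 96, 96, 96]
top 150 [134, 131, 121, 109, 95, 87, 81, 80, 81, 85, 91, 93, 89, 81, 73, 69, 66, 68, 67, 66, 65]
top 131 [119, 106, 92, 83, 78, 75, 75, 76, 79, 87, 91, 90, 84, 76, 71, 70, 68, 68, 69, 71, 69]
top 112 [121, 113, 100, 87, 78, 75, 72, 70, 73, 79, 85, 88, 86, 81, 70, 68, 67, 63, 63, 62, 62]
top 70 [134, 135, 129, 117, 100, 87, 77, 72, 74, 74, 74, 78, 83, 83, 76, 70, 66, 65, 65, 65, 65]
top 50 [136, 132, 123, 108, 92, 80, 76, 74, 72, 70, 76, 80, 82, 79, 75, 70, 65, 64, 63, 65, 65]
```

Run:
```python
from hook import *
for x,z in((-117,.33),(-117,.225)):
    G=place(PP,np.array([x,131,0])/1e3)[0];delta(G[0],G[1],z,-.0825)
```

```text
clock 16.3 grasp [ 0.441  -0.1499  0.3529] x [-0.004 -0.004 -1.   ] jaw [ 0.996 -0.092 -0.004] w -0.0002 F [-0.   0.4  0.5] j [ 0.77  0.08 -0.61  1.86  0.05  1.22  0.06]
shift [0.0213 0.2788 0.1202] turn -0.53
clock 16.3 grasp [ 0.441  -0.1499  0.3529] x [-0.004 -0.004 -1.   ] jaw [ 0.996 -0.092 -0.004] w -0.0002 F [-0.   0.4  0.5] j [ 0.77  0.08 -0.61  1.86  0.05  1.22  0.06]
shift [0.1263 0.2792 0.1206] turn -0.53
```

>>> servo_tool(
  motion=[
    [0,0.04,0.02,0,1],
    [0,0.09,0.04,0,1],
    [0,0.14,0.06,0,1],
    [0,0.19,0.09,0,1],
    [0.01,0.23,0.11,-0.5,1],
    [0.021,0.26,0.12,-0.5,1],
    [0.021,0.279,0.12,-0.5,1],
    [0.021,0.279,0.12,-0.5,1],
  ],
)

```text
clock: 17.1
tcp_pos: [0.5862, 0.1219, 0.4847]
orientation: [0.059, 1.576, -0.061]
contact_force: [1.0, 0.5, -0.5]
grip_width: -0.0002
```

Run:
```python
from hook import *
G=place(PP,np.array([-117,131,0])/1e3)[0];delta(G[0],G[1],.21,-.0825)
```

```text
clock 17.1 grasp [0.5853 0.1218 0.3297] x [-0.006 -0.001 -1.   ] jaw [ 0.997 -0.076 -0.006] w -0.0002 F [ 1.   0.5 -0.5] j [ 0.27  0.38 -0.76  1.6   0.27  1.27 -0.62]
shift [ 0.1197 -0.0049  0.0019] turn 0.35
```

>>> servo_tool(
  motion=[
    [0.04,-0.005,0.001,0,1],
    [0.08,-0.005,0.002,0,1],
    [0.105,-0.005,0.002,0,1],
    [0.115,-0.005,0.002,0,1],
    [0.12,-0.005,0.002,0,1],
    [0.12,-0.005,0.002,0,1],
  ],
)

```text
clock: 17.7
tcp_pos: [0.5874, 0.1165, 0.3655]
orientation: [0.06, 1.575, -0.061]
contact_force: [0.2, 0.6, -0.1]
grip_width: -0.0001
```

>>> servo_tool(
  motion=[
    [0.002,0,0,0,1],
    [0.004,0,0,0,1],
    [0.004,0,0,0,1],
  ],
)

```text
clock: 18.0
tcp_pos: [0.5875, 0.1165, 0.3621]
orientation: [0.06, 1.573, -0.061]
contact_force: [-0.3, -0.3, 0.3]
grip_width: 0.0
```

>>> servo_tool(
  motion=[
    [0.002,0,0,0,1],
    [0.004,0,0,0,1],
    [0.004,0,0,0,1],
  ],
)

```text
clock: 18.3
tcp_pos: [0.5874, 0.1164, 0.3578]
orientation: [0.06, 1.574, -0.061]
contact_force: [0.9, 0.8, -0.2]
grip_width: 0.0001
```

>>> servo_tool(
  motion=[
    [0.002,0,0,0,1],
    [0.003,0,0,0,1],
    [0.003,0,0,0,1],
  ],
)

```text
clock: 18.6
tcp_pos: [0.5876, 0.1167, 0.3556]
orientation: [0.06, 1.573, -0.061]
contact_force: [-1.3, 0.2, 5.7]
grip_width: -0.0004
```

>>> servo_tool(
  motion=[
    [0.002,0,0,0,1],
    [0.002,0,0,0,1],
  ],
)

```text
clock: 18.8
tcp_pos: [0.5876, 0.1169, 0.3553]
orientation: [0.059, 1.572, -0.062]
contact_force: [-4.4, -2.1, 11.7]
grip_width: 0.0001
```

>>> servo_tool(
  motion=[
    [0.001,0,0.002,0,1],
    [0.001,0,0.004,0,1],
    [0.001,0,0.004,0,1],
  ],
)

```text
clock: 19.1
tcp_pos: [0.591, 0.1172, 0.3553]
orientation: [0.058, 1.574, -0.062]
contact_force: [-5.5, -0.7, 11.5]
grip_width: 0.0
```

```bash
python3 hook.py 0 0 0
```

```text
goal [0.5984 0.1186 0.17  ]
clock 19.1 grasp [0.5904 0.1169 0.2003] x [-0.004 -0.002 -1.   ] jaw [ 0.997 -0.077 -0.004] w 0.0 F [-5.5 -0.7 11.5] j [ 0.23  0.51 -0.71  1.75  0.38  1.04 -0.69]
shift [0.0302 0.0024 0.0079] turn 0.33
```

Run:
```python
from look import *
for n in("side","top"):
    im=cv2.cvtColor(cv2.imread(f"pics/{n}9.png"),cv2.COLOR_BGR2GRAY).astype(np.float32)
    for y in(155,140,125,110,70,60,30,10):
        x=np.arange(-30,20,2.);q=proj(n,place(PP,np.c_[x,0*x+y,0*x+205]/1e3)).astype(np.float32)
        print(n,y,cv2.remap(im,q[:,:1],q[:,1:],cv2.INTER_LINEAR)[:,0].astype(int).tolist())
```

```text
side 155 [59, 60, 61, 62, 62, 62, 62, 63, 62, 62, 63, 71, 92, 116, 127, 123, 115, 94, 77, 69, 71, 74, 73, 71, 72]
side 140 [62, 62, 63, 62, 62, 62, 63, 63, 62, 60, 61, 70, 91, 116, 132, 128, 117, 95, 75, 68, 71, 73, 73, 72, 72]
side 125 [63, 63, 62, 63, 63, 63, 63, 63, 63, 62, 63, 75, 98, 122, 136, 132, 123, 100, 77, 69, 72, 76, 76, 76, 75]
side 110 [62, 63, 63, 62, 62, 62, 63, 62, 62, 63, 63, 75, 98, 121, 134, 129, 119, 98, 79, 68, 70, 73, 73, 72, 72]
side 70 [95, 94, 92, 88, 83, 71, 59, 61, 63, 64, 64, 63, 66, 85, 110, 120, 109, 92, 81, 76, 73, 72, 72, 72, 72]
side 60 [95, 95, 96, 96, 96, 96, 96, 89, 79, 67, 63, 64, 71, 86, 106, 120, 112, 99, 84, 77, 76, 77, 77, 77, 76]
side 30 [132, 131, 130, 129, 128, 126, 126, 125, 124, 124, 123, 122, 122, 122, 122, 122, 121, 121, 122, 122, 122, 122, 122, 121, 121]
side 10 [95, 97, 98, 98, 100, 101, 101, 102, 103, 106, 110, 110, 114, 113, 116, 116, 118, 119, 119, 121, 120, 121, 121, 122, 121]
top 155 [107, 101, 87, 70, 53, 42, 34, 29, 30, 32, 37, 53, 72, 91, 93, 86, 74, 59, 49, 42, 39, 44, 55, 81, 106]
top 140 [110, 102, 90, 73, 55, 40, 32, 32, 31, 30, 38, 52, 70, 82, 88, 89, 78, 64, 50, 44, 43, 49, 69, 93, 118]
top 125 [106, 101, 92, 76, 57, 37, 31, 29, 31, 33, 43, 61, 82, 95, 100, 95, 83, 68, 53, 45, 40, 40, 58, 85, 111]
top 110 [105, 98, 86, 71, 51, 42, 33, 26, 28, 31, 35, 47, 65, 84, 91, 86, 73, 55, 47, 43, 43, 48, 60, 84, 106]
top 70 [67, 67, 66, 64, 62, 58, 52, 45, 40, 36, 33, 31, 41, 56, 64, 66, 64, 53, 46, 42, 39, 45, 58, 82, 109]
top 60 [69, 69, 69, 68, 69, 68, 65, 63, 57, 50, 41, 43, 51, 67, 79, 85, 83, 70, 58, 47, 44, 50, 63, 91, 113]
top 30 [67, 64, 62, 58, 52, 43, 37, 32, 31, 31, 31, 35, 43, 54, 66, 66, 63, 56, 48, 43, 41, 45, 58, 80, 110]
top 10 [109, 101, 91, 77, 62, 48, 35, 34, 32, 29, 31, 39, 50, 67, 75, 77, 69, 57, 47, 41, 40, 46, 67, 97, 121]
```

>>> servo_tool(
  motion=[
    [-0.005,0,0,0,1],
    [-0.05,0,0,0,1],
    [-0.1,-0.02,-0.02,0,1],
    [-0.15,-0.06,-0.05,0,1],
    [-0.15,-0.11,-0.08,0,1],
    [-0.15,-0.16,-0.1,0,1],
    [-0.15,-0.21,-0.12,0,1],
    [-0.15,-0.26,-0.13,0,1],
  ],
)

```text
clock: 19.9
tcp_pos: [0.4536, -0.0979, 0.5065]
orientation: [0.057, 1.572, -0.062]
contact_force: [0.8, -0.4, -0.5]
grip_width: -0.0001
```

>>> servo_tool(
  motion=[
    [0,-0.05,-0.01,0,1],
    [0,-0.08,-0.02,0,1],
    [0,-0.08,-0.02,0,1],
  ],
)

```text
clock: 20.2
tcp_pos: [0.4255, -0.1812, 0.5067]
orientation: [0.063, 1.573, -0.071]
contact_force: [-0.0, 0.2, -1.0]
grip_width: 0.0001
```

Run:
```python
from look import *
from meas import run
run(10)
F={}
for n in("side","top"):
    im=cv2.cvtColor(grab_frame(n),cv2.COLOR_RGB2GRAY).astype(np.float32);F[n]=im
    for nm,z,xs in(("front",185,np.arange(-136,-95,2.)),("back",205,np.arange(-20,14,2.))):
      for y in(150,131,112,70,50):
        q=proj(n,place(PP,np.c_[xs,0*xs+y,0*xs+z]/1e3)).astype(np.float32)
        print(n,nm,y,cv2.remap(im,q[:,:1],q[:,1:],cv2.INTER_LINEAR)[:,0].astype(int).tolist())
def P(l,th,hx,hz,yc):
    t=np.radians(th);c,s=np.cos(t),np.sin(t);x,y,z=l;z-=85
    return place(PP,np.array([hx+x*c+z*s,yc+y,200+hz-x*s+z*c])/1e3)
# equivalent x shift (at fixed z) of front/back rim for hypotheses
def eq(n,l,th,hx,hz):
    a=proj(n,P(l,0,0,0,131))[0];b=proj(n,P(l,0,1,0,131))[0];d=b-a;t=proj(n,P((l[0],10,l[2]),0,0,0,131))[0]-a;nn=np.array([-t[1],t[0]])
    return ((proj(n,P(l,th,hx,hz,131))[0]-a)@nn)/(d@nn)
for h in((-2,-2,0),(-2,-3,0),(-3,-3,0),(-3,-3,-1),(3,-3,0),(0,-3,0),(-2,-3,5)): print(h,[(n,k,round(eq(n,l,*h),1)) for n in("side","top") for k,l in(("f",(-112,0,70)),("b",(0,0,90)))])
```

```text
side front 150 [167, 167, 168, 168, 168, 167, 166, 151, 140, 136, 136, 129, 119, 105, 98, 97, 98, 98, 96, 93, 90]
side front 131 [167, 167, 168, 168, 167, 162, 149, 127, 118, 132, 141, 134, 122, 107, 97, 97, 97, 97, 97, 98, 105]
side front 112 [168, 168, 168, 168, 168, 167, 163, 148, 132, 127, 132, 131, 119, 104, 98, 98, 98, 98, 97, 97, 105]
side front 70 [106, 106, 106, 106, 106, 106, 106, 106, 106, 105, 104, 108, 120, 125, 113, 100, 96, 95, 92, 89, 81]
side front 50 [106, 106, 106, 107, 106, 106, 106, 106, 106, 106, 105, 108, 120, 127, 115, 101, 96, 96, 96, 96, 96]
side back 150 [62, 62, 62, 62, 62, 64, 73, 95, 120, 132, 126, 118, 101, 76, 65, 69, 75]
side back 131 [62, 62, 62, 62, 62, 62, 68, 92, 120, 131, 128, 118, 94, 71, 67, 69, 73]
side back 112 [62, 61, 61, 62, 62, 62, 71, 99, 124, 130, 125, 113, 91, 73, 69, 70, 71]
side back 70 [70, 58, 61, 63, 63, 63, 63, 67, 85, 110, 119, 108, 91, 80, 75, 73, 72]
side back 50 [93, 93, 92, 87, 79, 69, 63, 71, 91, 113, 124, 110, 89, 80, 77, 75, 75]
top front 150 [137, 129, 118, 105, 94, 86, 80, 77, 77, 81, 90, 92, 89, 81, 72, 69, 68, 67, 67,
[... 1123 characters left out ...]
('side', 'f', np.float64(-4.4)), ('side', 'b', np.float64(-3.3)), ('top', 'f', np.float64(-3.2)), ('top', 'b', np.float64(-3.3))]
(-3, -3, -1) [('side', 'f', np.float64(-4.8)), ('side', 'b', np.float64(-3.8)), ('top', 'f', np.float64(-3.4)), ('top', 'b', np.float64(-3.5))]
(3, -3, 0) [('side', 'f', np.float64(-1.3)), ('side', 'b', np.float64(-2.7)), ('top', 'f', np.float64(-2.5)), ('top', 'b', np.float64(-2.7))]
(0, -3, 0) [('side', 'f', np.float64(-3.0)), ('side', 'b', np.float64(-3.0)), ('top', 'f', np.float64(-3.0)), ('top', 'b', np.float64(-3.0))]
(-2, -3, 5) [('side', 'f', np.float64(-2.0)), ('side', 'b', np.float64(-0.6)), ('top', 'f', np.float64(-2.2)), ('top', 'b', np.float64(-1.8))]
```

View pics/v10.png

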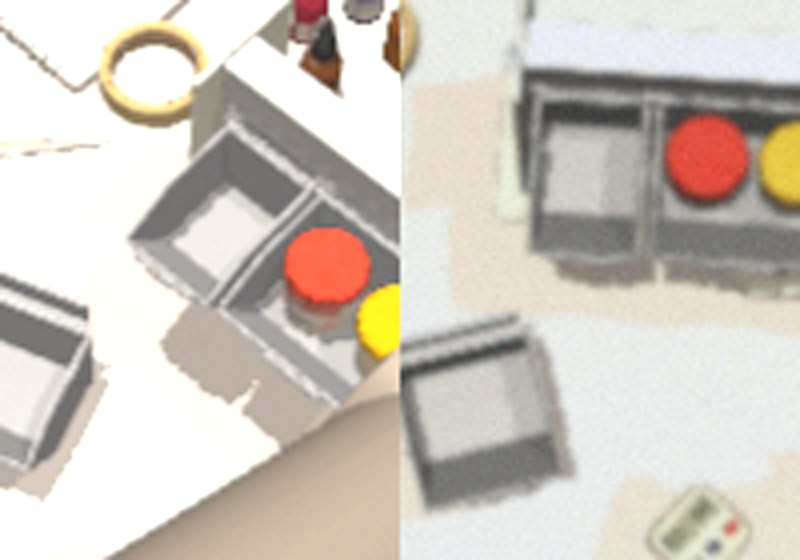

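```bash
python3 -c "
from bench import *
print(get_obs()['clock']);print(hand_in())"
```

```text
20.4
the job is handed in; nothing more can be done
None
```

I hung the narrow bin in the gap and handed the job in at 20.4 s; everything I could check says it is home. I couldn't see the catch itself, because the bin hides it.

**Choice of bin:** the gap is at the left end, and the fit only agreed with 94 mm. That rules out the 110 mm bin.

**What I did:** I pinched the grip with the tool pointing straight down, which swung the bin to about 36° nose-up. I felt for the overhang and the groove floor to place the hook, then swung the bin down between loosened fingers. I let go of it and pressed the front rim from above with shut fingers, about 12 N down and 5 N in. The highest force I saw was about 18 N, during the swing-down. It then backed clear.

**Last checks:**
- **Seating:** the rim met the fingers at about z 183 mm and did not give under 12 N. A rib still in front of the tooth would hold the rim at 190 mm or higher, so it should be behind the tooth.
- **Pose:** the last pictures show the bin hung beside its neighbours, about 2° nose-down and 2–3 mm out at the hook. That is within the stated sag.
- **Other bin:** the wide spare looks unmoved in the last pictures. I ran no numerical check on it or on the small things.

**What disagreed:**
- The bin slipped about 8 mm in the fingers during the lift, which I corrected for.
- My first press came down about 5 mm too far in and met nothing, so I repeated it further out.
- The pictures before and after the press are the same, so the catch probably snapped during the swing-down rather than under the press.

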